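Get the germination plate ready: wipe, load, vent, heat

TASK

Hold the scraper block and wipe every terracotta shard off the heated plate into the yellow catch tray at its open end (do not touch the shards with the gripper), and put the scraper back standing on its blue mat. Only once the plate is clear, stand all the cell packs on it, flat and fully inside the green rims. Only when they are loaded, swing the vent lever to its red mark, and last turn the thermostat knob until its white pointer is on its red mark, leaving the other things on the bench where they are.

Things in the scene. Friction and masses are not known exactly. Their poses are not given: they have to be found in the camera images.
- plate_top (a point): Centre of the top of the fixed aluminium heated plate, 170 mm (x) by 240 mm (y), top 30 mm above the bench. Green rims 8 mm high along both long sides and the +y end leave a surface from x = -79 to 79, y = -120 to 114 mm. The -y end is open; against it lies the yellow catch tray. z up.
- tray_in (a point): Centre of the catch tray's inner floor, 4 mm above the bench, 156 mm from the plate's centre along its -y; axes as plate_top. Open on top, inside 160 mm (x) by 69 mm (y), from the plate's edge to its outer wall; walls 24 mm above the bench. Shards pushed over the plate's open edge drop 26 mm into it.
- shard0: Loose terracotta shard, 24 x 18 x 9 mm, 11 g, flat on the plate at the start, its centre within 51 mm of the plate's centre along plate x and from -71 to +31 mm along plate y; 3 to 5 are present. Origin: centre of its underside as it lies at the start.
- shard1: Loose terracotta shard, 24 x 18 x 9 mm, 11 g, flat on the plate at the start, its centre within 51 mm of the plate's centre along plate x and from -71 to +31 mm along plate y; 3 to 5 are present. Origin: centre of its underside as it lies at the start.
- shard2: Loose terracotta shard, 24 x 18 x 9 mm, 11 g, flat on the plate at the start, its centre within 51 mm of the plate's centre along plate x and from -71 to +31 mm along plate y; 3 to 5 are present. Origin: centre of its underside as it lies at the start.
- shard3: Loose terracotta shard, 24 x 18 x 9 mm, 11 g, flat on the plate at the start, its centre within 51 mm of the plate's centre along plate x and from -71 to +31 mm along plate y; 3 to 5 are present. Origin: centre of its underside as it lies at the start.
- shard4: Loose terracotta shard, 24 x 18 x 9 mm, 11 g, flat on the plate at the start, its centre within 51 mm of the plate's centre along plate x and from -71 to +31 mm along plate y; 3 to 5 are present. Origin: centre of its underside as it lies at the start.
- scraper: Loose scraper block, about 220 g: a black rubber foot 46 mm (its x) by 100 mm (its y) by 22 mm high, on it a wooden grip 24 mm (x) by 80 mm (y), 40 mm high; 62 mm in all. Starts standing on the blue mat. Take it by the wooden grip from above, closing along its x. Origin: centre of its underside, z up.
- scraper_mat: Fixed flat blue mat, the scraper's place, 90 mm (its x) by 140 mm (its y), 4 mm thick. Origin: centre of its underside at bench level.
- pack0: Loose black sown cell pack (2 x 3 cells with brown peat), a solid block 84 mm (its x) by 56 mm (its y) by 45 mm high, 0.10 to 0.20 kg, standing on the bench at the start; two or three packs are present, the others absent. Origin: centre of its underside, z up. Take it from above across its 56 mm.
- pack1: Loose black sown cell pack (2 x 3 cells with brown peat), a solid block 84 mm (its x) by 56 mm (its y) by 45 mm high, 0.10 to 0.20 kg, standing on the bench at the start; two or three packs are present, the others absent. Origin: centre of its underside, z up. Take it from above across its 56 mm.
- pack2: Loose black sown cell pack (2 x 3 cells with brown peat), a solid block 84 mm (its x) by 56 mm (its y) by 45 mm high, 0.10 to 0.20 kg, standing on the bench at the start; two or three packs are present, the others absent. Origin: centre of its underside, z up. Take it from above across its 56 mm.
- knob_grip (a point): Point on the thermostat knob's upright axis, 49 mm above the bench, at the height to grip. The knob's upright bar is 56 mm long, 14 mm thick, from 29 to 59 mm above the bench; it lies along this point's x, and a white line on its top points to -x. Fixed white square housing, 112 mm wide, 20 mm high.
- dial_pointer (a point): The point that the thermostat knob's white pointer points at, on the scale circle, 47 mm from the knob's axis; it turns with the knob. The knob turns 4.7 rad between its stops, from pointing along the housing's -x clockwise seen from above; friction 0.03 N m, stays where it is left.
- dial_mark (a point): Middle of the red setting clip on the thermostat's scale, 47 mm from the knob's axis; fixed during a run, differs from start to start. It is 1.1 to 3.1 rad clockwise (seen from above) from where the pointer starts.
- lever_hinge (a point): Point on the vent lever's upright hinge axis, 20 mm above the bench, on a fixed grey base 70 mm square and 14 mm high.
- lever_handle (a point): Point on the axis of the vent lever's orange upright handle, a round post 20 mm in diameter from 26 to 68 mm above the bench, 70 mm from the hinge axis; this point is 50 mm above the bench. The lever is flat steel, 12 mm wide, and swings level about its hinge.
- lever_pointer (a point): The point that the vent lever's black tip points at, on the scale arc, 90 mm from the hinge axis, in line with the handle; it swings with the lever. The lever swings 1.2 rad between its stops; stiff (0.12 N m, about 2 N at the handle), stays where it is left.
- lever_mark (a point): Point on the scale arc at the inner end of the red clip, 90 mm from the hinge axis; fixed during a run, differs from start to start. It is 0.3 to 1.1 rad anticlockwise (seen from above; the handle comes towards the robot) from where the lever starts.
- mister: Bystander, leave alone: white bottle with green cap, 64 mm across, 190 mm tall. Origin: centre of its underside.
- clay_pot: Bystander, leave alone: open terracotta pot, 80 mm across, 70 mm tall. Origin: centre of its underside.
- small_pot: Bystander, leave alone: small terracotta pot, 60 mm across, 55 mm tall. Origin: centre of its underside.
- seed_jar: Bystander, leave alone: jar with a brass lid, 60 mm across, 90 mm tall. Origin: centre of its underside.
- trowel: Bystander, leave alone: hand trowel with green handle lying on the bench, 200 mm long. Origin: its middle, underneath.
Things that resemble listed ones, but are neither listed nor needed, are in the scene too. Leave any purple look-alike of the pack2 alone.

How it is judged:
By the outcome, as a careful person would: the job done as asked, in the order asked, and still so for the second after the job is handed in, with the robot touching nothing.
Of shard0, shard1, shard2, shard3, shard4 only 3 to 5 are there at a start; the rules pass over those that are not, and their reading is None.
Of pack0, pack1, pack2 only 2 to 3 are there at a start; the rules pass over those that are not, and their reading is None.
At some moment in a run one of scraper, pack0, pack1, pack2 may be knocked a few centimetres aside while the robot is not near it.
It also fails if it takes over 210 s, if anything falls off the work surface, if the arm or the gripper's body presses on something with over 40 N, if the wrist force passes 120 N, or if a joint passes its speed limit or range.

ROBOT

A 6-joint arm with a two-finger parallel gripper is mounted at the origin on the work surface. World frame = base frame: x ahead of the robot, y to its left, z up, the work surface at z = 0. Lengths are in m, angles in rad, forces in N, time in s.
With the tool pointing down it reaches from about 0.3 to 0.875 m from the base axis. Payload 6.4 kg.
Tool frame: the origin (TCP) lies on the centre line of the jaws, within the pads' length; the fingertips stand 8 mm ahead of it and the grasp point (between the pads) lies 11 mm behind it; z points along the fingers, y is the line along which they close (so a half turn about z gives the same grasp; the last joint's range is limited). The gripper opens to 85 mm and grips with 20 to 120 N. Pads are 22 mm wide; open, the fingers measure 114 mm over their backs; the gripper's body (76 mm by 85 mm) begins 54 mm behind the grasp point. The pads swing forward as they close: fully open they stand 13 mm farther back than shut.
Start: joints at [-1.416, 0.181, 1.607, -0, 1.354, -0.206], TCP at [0.203, -0.538, 0.239] pointing down, gripper open.
Joint ranges: [-2.99, 2.99], [-0.89, 2.07], [0.3, 2.58], [-1.14, 4.28], [0, 2.63], [-3.12, 3.12]. Speed limits (rad/s): [2.57, 2.57, 3.01, 3.14, 3.14, 3.14].

INTERFACE

Orientations are given as a unit quaternion [w, x, y, z].
In Python, from bench import ctrl gives the robot as it stands.
- The arm moves only by the shell command python3 -m handwheel 'ROWS' [OPENING]. ROWS is JSON, a list that holds one entry, the list of rows, each a list of 4 numbers: the shift along the tool's x, y, z each as a share of 20 cm, from -1 to 1, then the turn about the tool's z as a share of 1.5 rad, from -1 to 1. In form: [[[x, y, z, twist], ...]]. A call has 1 to 10 rows; each row is the pose to reach, as a shift and turn from the pose commanded when the call began, along the tool's axes at that moment; what a row does not reach only later rows make up. A row lasts 1/8 s, in which the tool goes at most 62.5 mm and 10.7 degrees, less where a joint would pass 70% of its speed; a pose out of reach is approached as far as the arm can. A call with a number of a shift or a turn outside -1 to 1 is refused whole. A call with a gripper value outside its range is refused whole. OPENING is the finger opening in mm, from 0 to 85.4, set as the call begins (- or left out, the last holds). The fingers move at their own pace and stop on an object; the grip force is fixed at half the most. Time passes only in rows, so rows that repeat a pose let the fingers close. It gives the time, the measured TCP pose, the force, the opening and the grip force at its end, in the units of the state.
- ctrl.get_obs(): the state, without advancing time (a new reading comes with each control period).
- ctrl.camera(name): name is "scene" or "side" or "wrist"; returns a dict with "color" (384x512x3 uint8, red, green, blue), "range_z" (384x512 float32, m along the optical axis (not along the pixel's ray), 0 where there is no reading), "K" (3x3 intrinsics, pixels), "pose" (4x4, takes a point from camera to world coordinates); the wrist camera has in their place "T_tool_cam" (4x4, takes a point from camera to tool coordinates, whose origin is the TCP and whose axes are the flange's). Camera axes: x right, y down, z forward; pixel columns grow to the right and rows downward; lengths in m; the calibration is good to about 2 mm. A picture is of the moment at which its call begins: read the wrist's pose just before it.
- ctrl.hand_in(): hands the job in; it is judged then, once.
The state is a dict: "time_s": time; "q": joint angles; "dq": joint speeds; "joint_efforts": joint torques, N m; "eef_pos": TCP position; "eef_rot": TCP orientation; "wrist_force": force on the tool from outside, world axes, zero at the start; "torque": the same for the moment, N m; "opening": opening from 0.0 (shut) to 1.0 (fully open); "grasp_force": force on a finger pad.
Only numpy, scipy, OpenCV 4.12 (cv2) and the standard library are available. Lean on these libraries where they do the work, as an engineer would, in place of code of your own. Each camera call takes 0.05 s, during which the arm holds its last target. There are 200 camera calls.

## Working session

There is one attempt and no reset: what is moved stays moved. The work goes in short steps, Python scripts to look and compute and a shell command to move; the robot and the scene stay as the last step left them, time stands still between calls to the robot, and variables do not carry over. Pictures are saved under pics/ and viewed, at most 14 in all, crops included, and the job is handed in when it is done.

```bash
mkdir -p pics; ls; cat > h.py <<'E'
import numpy as np, cv2
from bench import ctrl
def snap(n):
    c=ctrl.camera(n); return c
def save(img,f): cv2.imwrite('pics/'+f,cv2.cvtColor(img,cv2.COLOR_RGB2BGR))
def cloud(c,T=None):
    P=c['pose'] if T is None else T
    z=c['range_z']; K=c['K']; v,u=np.indices(z.shape)
    p=np.stack([(u-K[0,2])/K[0,0]*z,(v-K[1,2])/K[1,1]*z,z],-1)
    w=p@P[:3,:3].T+P[:3,3]; w[z<=0]=np.nan; return w
def ray(c,u,v,h,T=None):
    P=c['pose'] if T is None else T
    K=c['K']; d=P[:3,:3]@np.array([(u-K[0,2])/K[0,0],(v-K[1,2])/K[1,1],1]); o=P[:3,3]
    return o+d*(h-o[2])/d[2]
E
python3 - <<'E'
from h import *
o=ctrl.get_obs(); print({k:np.round(v,3) for k,v in o.items()})
for n in ('scene','side'):
    c=snap(n); save(cv2.resize(c['color'],(800,600),interpolation=cv2.INTER_CUBIC),n+'0.png'); np.savez(n+'0.npz',**c); print(n,c['K'].round(1).tolist(),c['pose'].round(3).tolist())
E
```

```text
pics
{'time_s': np.float64(0.0), 'q': array([-1.416,  0.182,  1.608, -0.   ,  1.354, -0.206]), 'dq': array([ 0.   , -0.001, -0.001,  0.001, -0.001,  0.001]), 'joint_efforts': array([ 0.0000e+00, -4.4487e+01, -3.5134e+01, -0.0000e+00,  9.0000e-03,
       -0.0000e+00]), 'eef_pos': array([ 0.203, -0.537,  0.238]), 'eef_rot': array([-0.001,  0.984,  0.179,  0.   ]), 'wrist_force': array([-1.079, -0.176,  1.11 ]), 'torque': array([-0.002,  0.025, -0.016]), 'grasp_force': np.float64(0.0), 'opening': np.float64(0.999)}
scene [[467.8, 0.0, 254.2], [0.0, 467.8, 188.6], [0.0, 0.0, 1.0]] [[-0.18, 0.844, -0.505, 1.187], [0.984, 0.146, -0.106, 0.13], [-0.016, -0.516, -0.857, 1.184], [0.0, 0.0, 0.0, 1.0]]
side [[404.1, 0.0, 257.4], [0.0, 404.1, 193.2], [0.0, 0.0, 1.0]] [[-0.956, -0.179, 0.233, 0.227], [-0.294, 0.565, -0.771, 0.937], [0.006, -0.805, -0.593, 0.798], [0.0, 0.0, 0.0, 1.0]]
```

View pics/scene0.png

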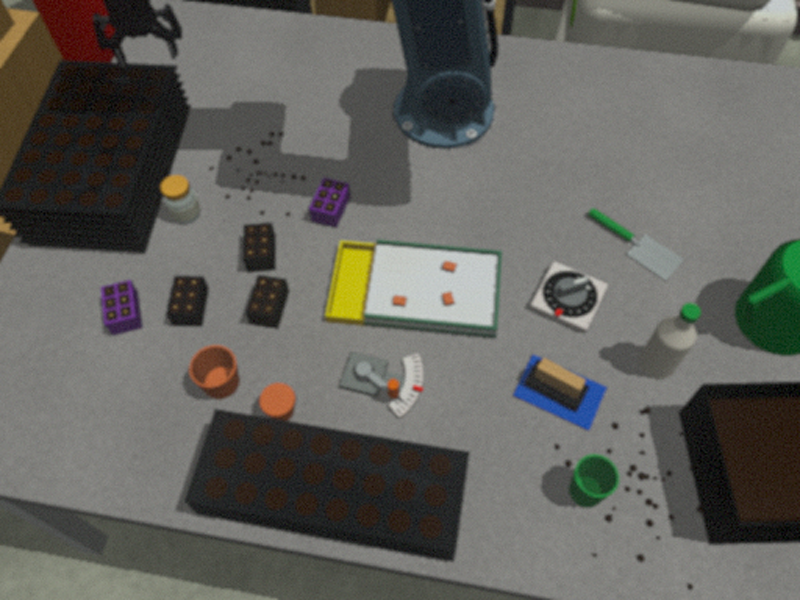

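View pics/side0.png

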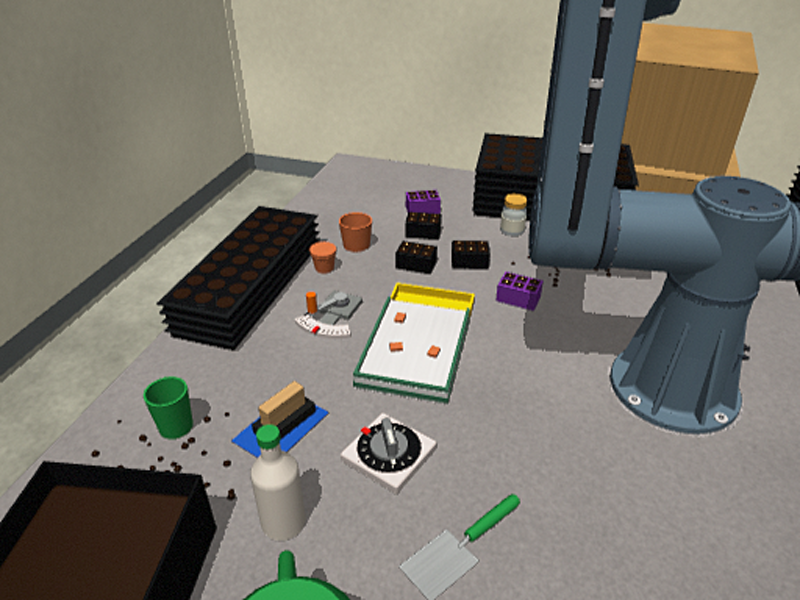

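The scene shot shows three shards at (449,267), (399,300) and (447,298). Black packs are at (259,246), (188,300) and (268,300), with purple look-alikes at (329,201) and (120,306). The scraper is at (557,384) on the mat, the knob at (570,292), the lever hinge at (363,371) and its handle at (394,386). The side shot agrees.

```bash
cat >> h.py <<'E'
def hsv(c): return cv2.cvtColor(c['color'],cv2.COLOR_RGB2HSV)
def rect(xy):
    (cx,cy),(w,h),a=cv2.minAreaRect((xy*1000).astype(np.float32))
    if w<h: w,h,a=h,w,a+90
    a=(a+90)%180-90
    return (round(cx,1),round(cy,1)),(round(w,1),round(h,1)),'long axis deg %.1f'%a
def blobs(m,W,zlo=-1,zhi=1,amin=15):
    n,l,s,ce=cv2.connectedComponentsWithStats(m.astype(np.uint8))
    for i in range(1,n):
        if s[i,4]<amin: continue
        p=W[l==i]; p=p[np.isfinite(p[:,0])]; 
        zt=np.median(p[:,2]); q=p[(p[:,2]>zlo)&(p[:,2]<zhi)]
        if len(q)<8: continue
        print('  px',ce[i].round(),s[i,4],'z med %.3f p95 %.3f'%(zt,np.percentile(p[:,2],95)),rect(q[:,:2]))
E
cat > m.py <<'E'
from h import *
for n in ('scene','side'):
    c=dict(np.load(n+'0.npz')); W=cloud(c); H=hsv(c); h,s,v=H[...,0],H[...,1],H[...,2]
    print(n); b=(W[...,0]>.15)&(W[...,0]<.95)&(abs(W[...,1])<.6)
    print(' bench z',np.nanmedian(W[150:250,200:300,2]))
    print(' green');blobs(b&(h>50)&(h<85)&(s>100)&(W[...,2]<.06),W,amin=40)
    print(' yellow');blobs(b&(h>24)&(h<35)&(s>150),W)
    print(' plate');blobs(b&(s<40)&(v>170)&(W[...,2]>.02)&(W[...,2]<.04),W,amin=100)
    print(' orange');blobs(b&(h>2)&(h<14)&(s>130)&(v>120),W,amin=8)
    print(' red');blobs(b&((h<=2)|(h>175))&(s>170)&(v>120),W,amin=4)
    print(' blue');blobs(b&(h>105)&(h<125)&(s>150),W)
    print(' wood');blobs(b&(h>10)&(h<24)&(s>70)&(v>110)&(W[...,2]>.05),W,amin=20)
    print(' packs');blobs(b&(W[...,2]>.037)&(W[...,2]<.052)&(v<90),W,amin=80)
    print(' white');blobs(b&(s<50)&(v>165)&(W[...,2]<.028),W,amin=40)
E
python3 m.py
```

```text
scene
 bench z 0.00545440151889387
 green
  px [390. 143.] 164 z med 0.016 p95 0.021 ((265.1, 369.7), (96.5, 19.9), 'long axis deg 56.0')
  px [380. 306.] 343 z med 0.021 p95 0.056 ((789.3, 358.7), (55.2, 27.1), 'long axis deg 56.0')
  px [372. 318.] 78 z med 0.038 p95 0.058 ((823.6, 335.8), (43.9, 11.8), 'long axis deg 55.2')
 yellow
  px [223. 181.] 1142 z med 0.004 p95 0.024 ((484.3, -111.1), (173.3, 74.2), 'long axis deg 5.5')
 plate
  px [277. 182.] 3289 z med 0.029 p95 0.033 ((471.6, 46.6), (229.5, 156.3), 'long axis deg -86.9')
 orange
  px [287. 170.] 27 z med 0.038 p95 0.041 ((434.3, 71.4), (18.8, 14.3), 'long axis deg 83.4')
  px [286. 191.] 24 z med 0.038 p95 0.042 ((503.6, 79.5), (20.2, 10.7), 'long axis deg 30.5')
  px [255. 192.] 30 z med 0.038 p95 0.040 ((524.0, -6.7), (19.0, 15.2), 'long axis deg 88.3')
  px [137. 238.] 271 z med 0.010 p95 0.071 ((715.9, -295.9), (94.2, 75.9), 'long axis deg 44.5')
  px [251. 246.] 41 z med 0.067 p95 0.071 ((701.1, 15.0), (17.6, 15.9), 'long axis deg 10.4')
  px [177. 256.] 370 z med 0.055 p95 0.058 ((755.9, -175.8), (67.3, 58.9), 'lo
[... 4352 characters left out ...]
g axis deg 70.2')
  px [266. 160.] 223 z med 0.044 p95 0.047 ((553.3, -243.6), (85.5, 63.1), 'long axis deg -0.1')
  px [301. 159.] 221 z med 0.044 p95 0.046 ((437.6, -294.1), (84.1, 64.6), 'long axis deg 14.5')
  px [126. 347.] 138 z med 0.045 p95 0.052 ((623.7, 550.5), (100.5, 2.9), 'long axis deg -78.3')
 white
  px [207. 208.] 231 z med 0.008 p95 0.012 ((671.7, 30.8), (125.1, 64.3), 'long axis deg 5.5')
  px [246. 268.] 73 z med 0.018 p95 0.021 ((469.2, 236.7), (59.5, 49.8), 'long axis deg 24.0')
  px [249. 294.] 452 z med 0.019 p95 0.021 ((443.0, 292.2), (128.3, 124.0), 'long axis deg 71.1')
  px [280. 361.] 1116 z med 0.002 p95 0.005 ((314.3, 456.0), (99.1, 66.8), 'long axis deg 57.5')
```

```bash
cat >> h.py <<'E'
from scipy.spatial.transform import Rotation as R
def tool(o=None):
    o=o or ctrl.get_obs(); w,x,y,z=o['eef_rot']; T=np.eye(4); T[:3,:3]=R.from_quat([x,y,z,w]).as_matrix(); T[:3,3]=o['eef_pos']; return T
def plan(p,xdir=None):
    "p mm target TCP, xdir deg: prints shares of shift (before twist) and twist"
    T=tool(); a=np.degrees(np.arctan2(T[1,0],T[0,0])); d=T[:3,:3].T@(np.array(p)/1000-T[:3,3])/.2
    print('xdir now %.1f'%a,'share',d.round(3),'rows>=',np.ceil(np.linalg.norm(d)*.2/.0625), '' if xdir is None else 'twist %.3f'%(-np.radians((xdir-a+180)%360-180)/1.5))
def wrist(f=None):
    T=tool(); c=ctrl.camera('wrist'); c['pose']=T@c['T_tool_cam']
    if f: save(c['color'],f)
    return c
E
python3 -c "
from h import *
plan([600,262,260],68)"
```

```text
xdir now 20.7 share [ 3.269 -3.039 -0.102] rows>= 15.0 twist -0.551
```

```bash

python3 -m handwheel '[[[0.82,-0.76,-0.1,0],[0.82,-0.76,-0.1,0],[0.82,-0.76,-0.1,0],[0.82,-0.76,-0.1,0]]]' 85
python3 -m handwheel '[[[0.82,-0.76,0,0],[0.82,-0.76,0,0],[0.82,-0.76,0,0],[0.82,-0.76,0,0]]]'
python3 -m handwheel '[[[0.82,-0.76,0,0],[0.82,-0.76,0,0],[0.82,-0.76,0,0],[0.82,-0.76,0,0]]]'
python3 -m handwheel '[[[0.81,-0.76,0,0],[0.81,-0.76,0,0],[0.81,-0.76,0,-0.1],[0.81,-0.76,0,-0.2],[0.81,-0.76,0,-0.35],[0.81,-0.76,0,-0.45],[0.81,-0.76,0,-0.55],[0.81,-0.76,0,-0.55],[0.81,-0.76,0,-0.55],[0.81,-0.76,0,-0.55]]]'
python3 - <<'E'
from h import *
print(ctrl.get_obs()['q'].round(2),tool().round(3)[:3,3]); c=wrist('w1.png'); np.savez('w1.npz',**c); W=cloud(c); H=hsv(c); h,s,v=cv2.split(H)
print('wood');blobs((h>10)&(h<24)&(s>70)&(v>110)&(W[...,2]>.05),W,amin=100)
print('blue');blobs((h>105)&(h<125)&(s>150),W,amin=100)
print('black foot');blobs((v<90)&(W[...,2]>.02)&(W[...,2]<.035),W,amin=100)
E
```

```text
time_s: 0.6
eef_pos: [0.3035, -0.3353, 0.2592]
eef_rot: [-0.0, 0.984, 0.18, 0.0]
wrist_force: [0.7, 0.1, -0.2]
opening: 0.996
grasp_force: 0.0
time_s: 1.1
eef_pos: [0.403, -0.1351, 0.2591]
eef_rot: [-0.0, 0.984, 0.18, 0.0]
wrist_force: [0.4, -1.2, -0.3]
opening: 1.0
grasp_force: 0.0
time_s: 1.6
eef_pos: [0.5027, 0.0651, 0.2589]
eef_rot: [-0.0, 0.984, 0.181, -0.0]
wrist_force: [0.9, 0.6, 1.4]
opening: 0.994
grasp_force: 0.0
time_s: 2.85
eef_pos: [0.6002, 0.2617, 0.2592]
eef_rot: [-0.0, 0.83, 0.558, -0.0]
wrist_force: [-0.5, 0.1, -0.2]
opening: 0.997
grasp_force: 0.0
[ 0.23  0.34  1.37 -0.    1.43  0.62] [0.6   0.262 0.259]
wood
  px [273. 131.] 1467 z med 0.065 p95 0.066 ((630.6, 291.3), (79.3, 22.9), 'long axis deg 68.1')
blue
  px [270. 108.] 4470 z med 0.003 p95 0.004 ((634.0, 299.4), (139.5, 89.5), 'long axis deg 72.7')
black foot
  px [173.  17.] 122 z med 0.028 p95 0.034 ((574.1, 447.2), (30.8, 4.3), 'long axis deg 54.6')
  px [373.  29.] 178 z med 0.028 p95 0.034 ((780.4, 349.9), (52.0, 17.1), 'long axis deg -83.2')
  px [416.  17.] 308 z med 0.027 p95 0.034 ((821.1, 344.0), (39.7, 11.1), 'long axis deg 68.7')
  px [270. 122.] 1432 z med 0.025 p95 0.026 ((630.5, 291.0), (99.4, 45.6), 'long axis deg 68.3')
  px [151. 174.] 451 z med 0.021 p95 0.034 ((454.9, 296.3), (77.5, 59.6), 'long axis deg -85.0')
  px [455. 208.] 1398 z med 0.022 p95 0.026 ((854.1, 40.3), (234.7, 110.2), 'long axis deg 89.9')
  px [235. 247.] 229 z med 0.031 p95 0.035 ((513.4, 161.0), (139.1, 65.9), 'long axis deg -32.1')
  px [292. 310.] 167 z med 0.028 p95 0.034 ((559.5, 15.1), (148.6, 1.0), 'long axis deg -86.7')
  px [185. 326.] 137 z med 0.032 p95 0.035 ((393.1, 54.0), (106.8, 2.0), 'long axis deg -86.5')
```

View pics/w1.png

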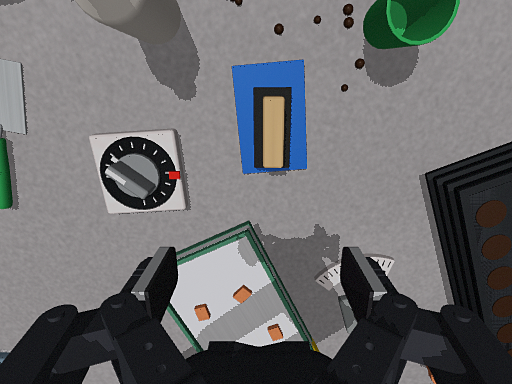

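The wrist shot shows the scraper at (270,128) on its mat, the knob at (135,172) with its red mark at (174,175), and three shards on the plate. Depth puts the grip at (630.5, 291.2) with yaw 68.2°.

```bash
python3 -c "
from h import *
plan([630.5,291.2,120],68.2);plan([630.5,291.2,40],68.2)"
```

```text
xdir now 67.9 share [0.194 0.085 0.696] rows>= 3.0 twist -0.004
xdir now 67.9 share [0.194 0.085 1.096] rows>= 4.0 twist -0.004
```

```bash

python3 -m handwheel '[[[0.194,0.085,0.2,-0.004],[0.194,0.085,0.5,-0.004],[0.194,0.085,0.7,-0.004],[0.194,0.085,0.7,-0.004]]]' 60
python3 -m handwheel '[[[0,0,0.2,0],[0,0,0.4,0],[0,0,0.4,0],[0,0,0.4,0]]]'
python3 -m handwheel '[[[0,0,0,0],[0,0,0,0],[0,0,0,0],[0,0,0,0],[0,0,0,0],[0,0,0,0],[0,0,0,0],[0,0,0,0]]]' 10
python3 -m handwheel '[[[0,0,-0.1,0],[0,0,-0.3,0],[0,0,-0.5,0],[0,0,-0.5,0],[0,0,-0.5,0]]]'
python3 - <<'E'
from h import *
a=np.radians(93.1);yd=np.array([np.cos(a),np.sin(a)]);xd=np.array([yd[1],-yd[0]])
c=np.array([470.5,49.5])
for x,y in((25,82),(25,-115),(-25,82)): print(x,y,(c+x*xd+y*yd).round(1))
p=c+25*xd+82*yd
plan([*p,140],3.1)
# wide look for plate from saved wrist view
cc=dict(np.load('w1.npz'));W=cloud(cc);h,s,v=cv2.split(hsv(cc))
m=(h>50)&(h<85)&(s>80)&(W[...,2]<.045)&(W[...,0]<.6)&(W[...,0]>.35)&(W[...,1]<.2)
q=W[m];print(rect(q[(q[:,2]>.032)][:,:2]))
E
```

```text
time_s: 3.4
eef_pos: [0.6276, 0.2905, 0.1147]
eef_rot: [-0.001, 0.828, 0.561, -0.004]
wrist_force: [-0.1, 0.0, 0.5]
opening: 0.698
grasp_force: 0.0
time_s: 3.9
eef_pos: [0.6326, 0.2919, 0.0426]
eef_rot: [0.001, 0.828, 0.561, 0.002]
wrist_force: [0.5, 0.1, 0.5]
opening: 0.704
grasp_force: 0.0
time_s: 4.9
eef_pos: [0.6319, 0.2918, 0.0415]
eef_rot: [0.0, 0.828, 0.561, 0.002]
wrist_force: [-0.8, -0.4, 6.5]
opening: 0.275
grasp_force: 60.8
time_s: 5.52
eef_pos: [0.6299, 0.2911, 0.1388]
eef_rot: [-0.0, 0.828, 0.561, -0.001]
wrist_force: [-0.3, 0.6, -3.0]
opening: 0.27
grasp_force: 59.7
25 82 [491.  132.7]
25 -115 [501.7 -64. ]
-25 82 [441.1 130. ]
xdir now 68.3 share [-0.993 -0.352 -0.005] rows>= 4.0 twist 0.758
((472.5, 56.0), (234.4, 170.5), 'long axis deg -86.9')
```

```bash

python3 -m handwheel '[[[-0.5,-0.18,0,0.1],[-0.98,-0.36,0,0.2],[-0.98,-0.36,0,0.32],[-0.98,-0.36,0,0.44],[-0.98,-0.36,0,0.56],[-0.98,-0.36,0,0.66],[-0.98,-0.36,0,0.758],[-0.98,-0.36,0,0.758],[-0.98,-0.36,0,0.758],[-0.98,-0.36,0,0.758]]]'
python3 - <<'E'
from h import *
a=np.radians(93.1);yd=np.array([np.cos(a),np.sin(a)]);xd=np.array([yd[1],-yd[0]]);c=np.array([470.5,51.5])
plan([*(c+23*xd+82*yd),75],3.1)
for n in('scene','side'):
    k=snap(n);W=cloud(k);h,s,v=cv2.split(hsv(k));print(n);blobs((h>2)&(h<14)&(s>130)&(v>120)&(W[...,2]>.032)&(W[...,2]<.045)&(abs(W[...,0]-.47)<.09)&(abs(W[...,1])<.2),W,amin=6)
E
```

```text
time_s: 6.78
eef_pos: [0.4909, 0.1359, 0.1389]
eef_rot: [0.0, 1.0, 0.028, -0.0]
wrist_force: [0.4, -0.7, -3.1]
opening: 0.272
grasp_force: 59.8
xdir now 3.2 share [-0.009  0.006  0.319] rows>= 2.0 twist 0.002
scene
  px [287. 170.] 28 z med 0.038 p95 0.042 ((432.4, 71.9), (18.2, 14.4), 'long axis deg 88.8')
  px [286. 190.] 17 z med 0.038 p95 0.041 ((501.1, 79.2), (15.0, 9.5), 'long axis deg 25.1')
  px [255. 192.] 26 z med 0.038 p95 0.041 ((523.2, -7.0), (17.4, 11.5), 'long axis deg -88.5')
side
  px [277. 224.] 37 z med 0.038 p95 0.040 ((427.3, 76.9), (25.4, 16.3), 'long axis deg 83.2')
```

```bash

python3 -m handwheel '[[[-0.009,0.006,0.2,0],[-0.009,0.006,0.325,0],[-0.009,0.006,0.325,0],[-0.009,0.006,0.325,0]]]'
python3 -m handwheel '[[[0,0,0.02,0],[0,0,0.02,0],[0,0,0.02,0]]]'
python3 -m handwheel '[[[0,0,0.007,0],[0,0,0.007,0],[0,0,0.007,0]]]'
```

```text
time_s: 7.38
eef_pos: [0.4903, 0.1346, 0.0753]
eef_rot: [-0.0, 1.0, 0.028, 0.001]
wrist_force: [-0.3, -0.5, -1.5]
opening: 0.271
grasp_force: 59.6
time_s: 7.75
eef_pos: [0.4897, 0.1346, 0.0707]
eef_rot: [-0.0, 1.0, 0.027, 0.0]
wrist_force: [0.7, -0.1, -2.6]
opening: 0.274
grasp_force: 59.6
time_s: 8.12
eef_pos: [0.4894, 0.1346, 0.0689]
eef_rot: [-0.0, 1.0, 0.027, -0.0]
wrist_force: [-0.2, 0.4, -3.7]
opening: 0.271
grasp_force: 59.6
```

```bash

python3 -m handwheel '[[[0,0.05,0,0],[0,0.1,0,0],[0,0.15,0,0],[0,0.2,0,0],[0,0.25,0,0],[0,0.3,0,0],[0,0.35,0,0],[0,0.4,0,0],[0,0.45,0,0],[0,0.5,0,0]]]'
python3 -m handwheel '[[[0,0.05,0,0],[0,0.1,0,0],[0,0.15,0,0],[0,0.2,0,0],[0,0.25,0,0],[0,0.3,0,0],[0,0.35,0,0],[0,0.4,0,0],[0,0.45,0,0],[0,0.49,0,0]]]'
python3 -m handwheel '[[[0,0,0,0],[0,0,0,0],[0,0,0,0]]]'
python3 -m handwheel '[[[0,0,-0.1,0],[0,0,-0.35,0],[0,0,-0.35,0],[0,0,-0.35,0]]]'
python3 - <<'E'
from h import *
a=np.radians(93.1);yd=np.array([np.cos(a),np.sin(a)]);xd=np.array([yd[1],-yd[0]]);c=np.array([470.5,51.5])
plan([*(c-23*xd+82*yd),138],3.1)
for n in('scene','side'):
    k=snap(n);W=cloud(k);h,s,v=cv2.split(hsv(k));print(n);blobs((h>2)&(h<14)&(s>130)&(v>120)&(abs(W[...,0]-.47)<.1)&(abs(W[...,1])<.2),W,amin=6)
E
```

```text
time_s: 9.38
eef_pos: [0.495, 0.0341, 0.0689]
eef_rot: [0.0, 1.0, 0.027, 0.0]
wrist_force: [0.4, -0.0, -2.2]
opening: 0.27
grasp_force: 59.7
time_s: 10.62
eef_pos: [0.5004, -0.0639, 0.0689]
eef_rot: [0.0, 1.0, 0.027, 0.0]
wrist_force: [0.6, 0.7, -3.0]
opening: 0.272
grasp_force: 59.8
time_s: 11.0
eef_pos: [0.5002, -0.0628, 0.0688]
eef_rot: [-0.0, 1.0, 0.028, -0.0]
wrist_force: [0.1, -0.3, -3.0]
opening: 0.269
grasp_force: 59.8
time_s: 11.5
eef_pos: [0.4999, -0.0628, 0.1384]
eef_rot: [-0.0, 1.0, 0.028, -0.0]
wrist_force: [-0.0, 0.9, -4.0]
opening: 0.275
grasp_force: 60.0
xdir now 3.2 share [-0.23  -0.989  0.002] rows>= 4.0 twist 0.001
scene
  px [285. 169.] 25 z med 0.039 p95 0.044 ((432.2, 65.5), (20.8, 14.5), 'long axis deg 60.6')
  px [225. 188.] 11 z med 0.013 p95 0.017 ((508.5, -98.5), (12.0, 11.7), 'long axis deg -43.4')
  px [224. 197.] 22 z med 0.012 p95 0.015 ((540.5, -95.8), (22.1, 11.9), 'long axis deg 13.7')
side
  px [259. 191.] 12 z med 0.012 p95 0.016 ((533.8, -96.9), (22.1, 11.5), 'long axis deg -16.3')
  px [268. 193.] 13 z med 0.012 p95 0.014 ((503.0, -98.6), (26.6, 11.6), 'long axis deg -10.8')
  px [279. 223.] 34 z med 0.038 p95 0.040 ((422.5, 67.5), (23.5, 17.8), 'long axis deg 49.2')
```

```bash

python3 -m handwheel '[[[-0.08,-0.3,0,0],[-0.16,-0.6,0,0],[-0.23,-0.98,0,0],[-0.23,-0.98,0,0],[-0.23,-0.98,0,0],[-0.23,-0.98,0.15,0],[-0.23,-0.98,0.3,0],[-0.23,-0.98,0.345,0],[-0.23,-0.98,0.348,0],[-0.23,-0.98,0.348,0]]]'
python3 -m handwheel '[[[0,0.05,0,0],[0,0.1,0,0],[0,0.15,0,0],[0,0.2,0,0],[0,0.25,0,0],[0,0.3,0,0],[0,0.35,0,0],[0,0.4,0,0],[0,0.45,0,0],[0,0.5,0,0]]]'
python3 -m handwheel '[[[0,0.05,0,0],[0,0.1,0,0],[0,0.15,0,0],[0,0.2,0,0],[0,0.25,0,0],[0,0.3,0,0],[0,0.35,0,0],[0,0.4,0,0],[0,0.45,0,0],[0,0.48,0,0]]]'
python3 -m handwheel '[[[0,0,0,0],[0,0,0,0],[0,0,0,0]]]'
python3 -m handwheel '[[[0,0,-0.1,0],[0,0,-0.35,0],[0,0,-0.35,0],[0,0,-0.35,0]]]'
python3 - <<'E'
from h import *
plan([632,291.8,138],68.2)
for n in('scene','side'):
    k=snap(n);W=cloud(k);h,s,v=cv2.split(hsv(k));print(n);blobs((h>2)&(h<14)&(s>130)&(v>120)&(abs(W[...,0]-.47)<.1)&(abs(W[...,1])<.2),W,amin=6)
    if n=='scene': save(cv2.resize(k['color'][100:300,50:450],None,fx=2,fy=2),'sc2.png')
E
```

```text
time_s: 12.85
eef_pos: [0.4446, 0.1295, 0.07]
eef_rot: [0.0, 1.0, 0.027, 0.001]
wrist_force: [0.7, -0.1, -2.8]
opening: 0.271
grasp_force: 60.6
time_s: 14.1
eef_pos: [0.4491, 0.0295, 0.0693]
eef_rot: [-0.0, 1.0, 0.027, -0.0]
wrist_force: [1.2, 0.1, -2.6]
opening: 0.27
grasp_force: 60.6
time_s: 15.35
eef_pos: [0.4544, -0.0664, 0.0693]
eef_rot: [0.0, 1.0, 0.027, 0.0]
wrist_force: [-0.2, 0.6, -2.3]
opening: 0.272
grasp_force: 60.6
time_s: 15.72
eef_pos: [0.4542, -0.0653, 0.0692]
eef_rot: [-0.0, 1.0, 0.028, -0.0]
wrist_force: [0.1, -0.3, -3.2]
opening: 0.269
grasp_force: 60.6
time_s: 16.23
eef_pos: [0.454, -0.0653, 0.1388]
eef_rot: [-0.0, 1.0, 0.028, -0.0]
wrist_force: [-0.3, 1.0, -2.7]
opening: 0.273
grasp_force: 60.8
xdir now 3.2 share [ 0.987 -1.734  0.004] rows>= 7.0 twist -0.757
scene
  px [226. 188.] 30 z med 0.013 p95 0.018 ((508.7, -96.3), (21.9, 12.2), 'long axis deg 12.2')
  px [224. 197.] 29 z med 0.012 p95 0.016 ((539.2, -95.7), (21.2, 11.4), 'long axis deg 12.0')
side
  px [259. 191.] 12 z med 0.012 p95 0.014 ((531.6, -96.0), (21.0, 12.3), 'long axis deg 35.0')
  px [268. 193.] 12 z med 0.012 p95 0.014 ((503.3, -97.8), (19.9, 10.9), 'long axis deg 15.2')
  px [292. 196.] 11 z med 0.012 p95 0.015 ((425.8, -99.7), (19.5, 13.1), 'long axis deg 15.6')
```

View pics/sc2.png

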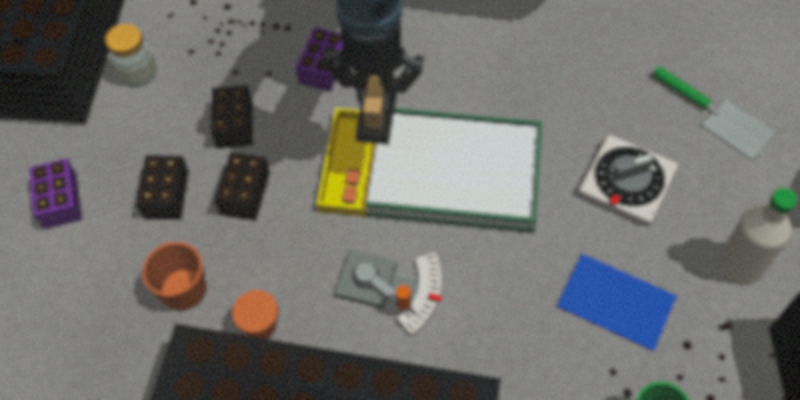

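Three shards are now in the tray: two at (350,185) and one hidden under the gripper that the side view sees. The plate is clear and the mat is at (617,300). I'll return the scraper to the mat centre.

```bash

python3 -m handwheel '[[[0.3,-0.4,0,0],[0.5,-0.87,0,0],[0.5,-0.87,0,0],[0.5,-0.87,0,0]]]'
python3 -m handwheel '[[[0.3,-0.5,0,0],[0.49,-0.87,0,-0.1],[0.49,-0.87,0,-0.22],[0.49,-0.87,0,-0.34],[0.49,-0.87,0,-0.46],[0.49,-0.87,0,-0.58],[0.49,-0.87,0,-0.7],[0.49,-0.87,0,-0.8],[0.49,-0.87,0,-0.8],[0.49,-0.87,0,-0.8]]]'
python3 - <<'E'
from h import *
plan([635.3,299,46],72)
k=snap('scene');W=cloud(k);h,s,v=cv2.split(hsv(k));blobs((h>105)&(h<125)&(s>150),W,amin=50)
E
```

```text
time_s: 16.82
eef_pos: [0.5444, 0.1169, 0.1375]
eef_rot: [-0.0, 1.0, 0.029, -0.001]
wrist_force: [0.1, -0.1, -3.0]
opening: 0.272
grasp_force: 60.9
time_s: 18.08
eef_pos: [0.6326, 0.2921, 0.1382]
eef_rot: [-0.0, 0.811, 0.586, -0.001]
wrist_force: [0.3, 0.2, -2.9]
opening: 0.269
grasp_force: 61.0
xdir now 71.7 share [0.038 0.003 0.461] rows>= 2.0 twist -0.003
  px [358. 252.] 1291 z med 0.003 p95 0.007 ((635.1, 297.1), (136.1, 88.8), 'long axis deg 73.2')
```

```bash

python3 -m handwheel '[[[0.035,0,0.2,0],[0.035,0,0.4,0],[0.035,0,0.46,0],[0.035,0,0.46,0],[0.035,0,0.46,0]]]'
python3 -m handwheel '[[[0,0,0.01,0],[0,0,0.02,0],[0,0,0.02,0],[0,0,0.02,0]]]'
```

```text
time_s: 18.75
eef_pos: [0.6367, 0.2997, 0.0496]
eef_rot: [0.001, 0.81, 0.587, 0.002]
wrist_force: [-0.4, 0.8, -3.2]
opening: 0.272
grasp_force: 60.8
time_s: 19.25
eef_pos: [0.6352, 0.2993, 0.0434]
eef_rot: [0.0, 0.81, 0.587, 0.0]
wrist_force: [-0.6, -0.8, -3.4]
opening: 0.272
grasp_force: 60.8
```

```bash

python3 -m handwheel '[[[0,0,0.01,0],[0,0,0.012,0],[0,0,0.012,0]]]'
python3 -m handwheel '[[[0,0,0,0],[0,0,0,0],[0,0,0,0],[0,0,0,0],[0,0,0,0]]]' 50
python3 -m handwheel '[[[0,0,-0.1,0],[0,0,-0.3,0],[0,0,-0.6,0],[0,0,-0.9,0],[0,0,-0.9,0],[0,0,-0.9,0]]]'
python3 - <<'E'
from h import *
k=snap('side');W=cloud(k);h,s,v=cv2.split(hsv(k));blobs((h>10)&(h<24)&(s>70)&(v>110)&(W[...,2]>.05)&(W[...,1]>.2),W,amin=20)
plan([530,-250,260],10)
E
```

```text
time_s: 19.62
eef_pos: [0.6354, 0.2994, 0.0416]
eef_rot: [0.0, 0.81, 0.587, 0.0]
wrist_force: [-2.6, -1.0, 3.2]
opening: 0.269
grasp_force: 61.7
time_s: 20.25
eef_pos: [0.6352, 0.2993, 0.0409]
eef_rot: [0.0, 0.81, 0.587, 0.0]
wrist_force: [0.4, -0.1, 0.3]
opening: 0.584
grasp_force: 0.0
time_s: 21.0
eef_pos: [0.6353, 0.2994, 0.2223]
eef_rot: [0.0, 0.81, 0.587, 0.001]
wrist_force: [-0.4, -1.0, -0.5]
opening: 0.586
grasp_force: 0.0
  px [175. 257.] 235 z med 0.065 p95 0.067 ((632.2, 299.7), (80.3, 23.7), 'long axis deg 71.3')
xdir now 71.9 share [-2.772  0.356 -0.196] rows>= 9.0 twist 0.720
```

```bash

python3 -m handwheel '[[[-0.95,0.12,-0.2,0],[-0.95,0.12,-0.2,0],[-0.95,0.12,-0.2,0],[-0.95,0.12,-0.2,0]]]' 85
python3 -m handwheel '[[[-0.95,0.12,0,0],[-0.95,0.12,0,0],[-0.95,0.12,0,0],[-0.95,0.12,0,0]]]'
python3 -m handwheel '[[[-0.95,0.12,0,0],[-0.95,0.12,0,0],[-0.95,0.12,0,0.1],[-0.95,0.12,0,0.2],[-0.95,0.12,0,0.32],[-0.95,0.12,0,0.44],[-0.95,0.12,0,0.56],[-0.95,0.12,0,0.68],[-0.95,0.12,0,0.72],[-0.95,0.12,0,0.72]]]'
cat > packs.py <<'E'
from h import *
def packs(c):
    W=cloud(c);h,s,v=cv2.split(hsv(c)); m=(W[...,2]>.035)&(W[...,2]<.055)&(W[...,0]<.68)&~((s>120)&(h>120)&(h<165)&(v>60))
    m&=(W[...,1]<-.18)
    blobs(m,W,amin=300)
E
python3 - <<'E'
from packs import *
plan([430,-310,290],10); c=wrist('w2.png'); packs(c)
E
```

```text
time_s: 21.55
eef_pos: [0.5982, 0.1077, 0.2603]
eef_rot: [-0.0, 0.811, 0.585, -0.001]
wrist_force: [-0.4, 0.5, 0.4]
opening: 0.991
grasp_force: 0.0
time_s: 22.05
eef_pos: [0.5615, -0.0797, 0.2592]
eef_rot: [-0.001, 0.811, 0.585, -0.001]
wrist_force: [0.6, 0.8, 0.0]
opening: 0.997
grasp_force: 0.0
time_s: 23.3
eef_pos: [0.5269, -0.2631, 0.2596]
eef_rot: [-0.001, 0.996, 0.088, -0.001]
wrist_force: [0.6, 0.4, -0.8]
opening: 0.996
grasp_force: 0.0
xdir now 10.1 share [-0.518  0.145 -0.152] rows>= 2.0 twist 0.002
  px [488. 101.] 308 z med 0.045 p95 0.046 ((644.3, -509.0), (20.6, 20.1), 'long axis deg 27.3')
  px [250. 134.] 3248 z med 0.045 p95 0.046 ((556.4, -246.3), (84.0, 56.0), 'long axis deg -0.1')
  px [466. 108.] 305 z med 0.045 p95 0.046 ((633.0, -487.1), (21.0, 20.3), 'long axis deg 26.2')
  px [345. 133.] 3356 z med 0.044 p95 0.046 ((578.6, -359.4), (83.6, 56.7), 'long axis deg 9.8')
  px [271. 225.] 2429 z med 0.044 p95 0.046 ((441.2, -295.0), (84.5, 55.9), 'long axis deg 15.6')
  px [446. 254.] 1385 z med 0.043 p95 0.052 ((443.8, -540.0), (164.0, 84.5), 'long axis deg -31.0')
```

View pics/w2.png

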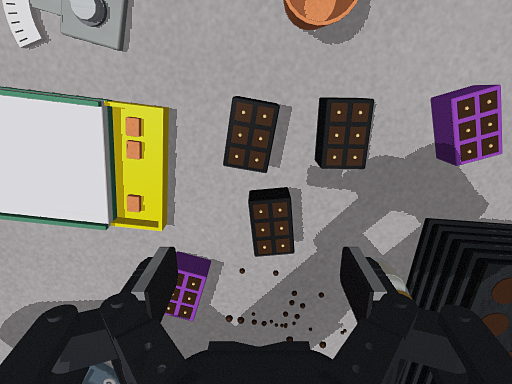

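Black packs are at (250,134), (345,133) (knocked about 34 mm from where it was) and (271,225). The purple look-alikes are at (467,125) and (187,290). I'll check with a crop.

```bash
python3 - <<'E'
import cv2
i=cv2.imread('pics/w2.png')[80:310,160:510]; cv2.imwrite('pics/w2c.png',cv2.resize(i,None,fx=2,fy=2,interpolation=cv2.INTER_CUBIC))
from h import *
plan([556.4,-246.3,100],-0.1)
E
```

```text
xdir now 10.2 share [ 0.161 -0.057  0.799] rows>= 3.0 twist 0.120
```

View pics/w2c.png

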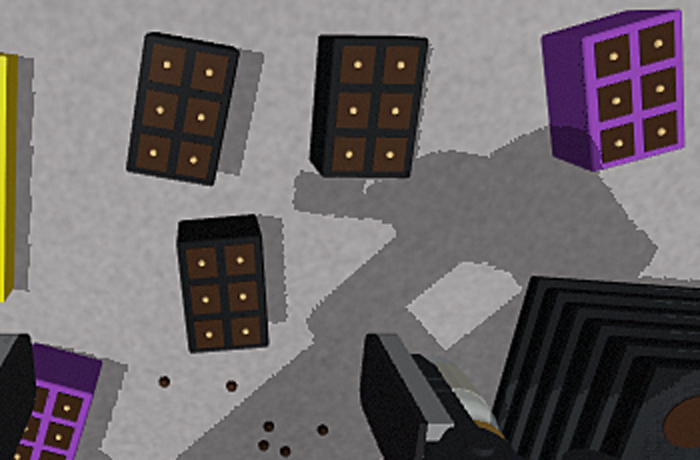

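The crop confirms three black packs at (183,108), (370,106) and (223,285), and the purple ones stay put. I'll grasp the first, the pack at (556,-246).

```bash

python3 -m handwheel '[[[0.16,-0.057,0.2,0.06],[0.16,-0.057,0.4,0.12],[0.16,-0.057,0.7,0.12],[0.16,-0.057,0.8,0.12],[0.16,-0.057,0.8,0.12]]]' 76
python3 -c "
from h import *
plan([556.4,-246.3,24],-0.1)"
```

```text
time_s: 23.98
eef_pos: [0.5554, -0.2473, 0.0998]
eef_rot: [-0.001, 1.0, -0.002, -0.001]
wrist_force: [0.2, -0.5, 1.2]
opening: 0.892
grasp_force: 0.0
xdir now -0.2 share [ 0.006 -0.004  0.379] rows>= 2.0 twist -0.002
```

```bash

python3 -m handwheel '[[[0.006,-0.004,0.15,0],[0.006,-0.004,0.3,0],[0.006,-0.004,0.38,0],[0.006,-0.004,0.38,0],[0.006,-0.004,0.38,0]]]'
python3 -m handwheel '[[[0,0,0,0],[0,0,0,0],[0,0,0,0],[0,0,0,0],[0,0,0,0],[0,0,0,0]]]' 45
python3 -m handwheel '[[[0,0,-0.1,0],[0,0,-0.3,0],[0,0,-0.6,0],[0,0,-0.6,0],[0,0,-0.6,0]]]'
python3 - <<'E'
from h import *
a=np.radians(93.1);yd=np.array([np.cos(a),np.sin(a)]);xd=np.array([yd[1],-yd[0]]);c=np.array([471,51.5])
for x,y in((25,77),(-25,-3),(25,-83)): print((c+x*xd+y*yd).round(1))
plan([*(c+25*xd+77*yd),144],3.1)
E
```

```text
time_s: 24.6
eef_pos: [0.5584, -0.2481, 0.0268]
eef_rot: [0.001, 1.0, -0.003, 0.001]
wrist_force: [-0.6, 0.8, -0.6]
opening: 0.891
grasp_force: 0.0
time_s: 25.35
eef_pos: [0.5583, -0.248, 0.0266]
eef_rot: [0.001, 1.0, -0.003, 0.001]
wrist_force: [-0.7, 0.2, 5.7]
opening: 0.642
grasp_force: 65.9
time_s: 25.98
eef_pos: [0.557, -0.2471, 0.1453]
eef_rot: [0.0, 1.0, -0.003, 0.0]
wrist_force: [-0.8, -0.2, -3.0]
opening: 0.642
grasp_force: 64.9
[491.8 129.7]
[446.2  47.2]
[500.5 -30. ]
xdir now -0.3 share [-0.336 -1.882  0.006] rows>= 7.0 twist -0.040
```

```bash

python3 -m handwheel '[[[-0.07,-0.3,0,0],[-0.15,-0.6,0,0],[-0.168,-0.94,0,0],[-0.168,-0.94,0,0],[-0.168,-0.94,0,0]]]'
python3 -m handwheel '[[[-0.07,-0.3,0,0],[-0.15,-0.6,0,0],[-0.168,-0.94,0,-0.04],[-0.168,-0.94,0,-0.04],[-0.168,-0.94,0,-0.04]]]'
python3 -c "
from h import *
plan([491.8,129.7,59],3.1)
k=snap('scene');W=cloud(k);save(k['color'],'x.png')
h,s,v=cv2.split(hsv(k));m=(h>50)&(h<85)&(s>80)&(abs(W[...,2]-.038)<.006)&(abs(W[...,0]-.47)<.1)&(abs(W[...,1]-.05)<.15);print(rect(W[m][:,:2]))"
```

```text
time_s: 26.6
eef_pos: [0.5238, -0.0585, 0.1437]
eef_rot: [-0.0, 1.0, -0.002, -0.001]
wrist_force: [-0.4, 0.0, -2.4]
opening: 0.644
grasp_force: 65.1
time_s: 27.22
eef_pos: [0.4923, 0.1282, 0.1444]
eef_rot: [0.0, 1.0, 0.027, -0.0]
wrist_force: [-1.5, -0.6, -1.5]
opening: 0.642
grasp_force: 65.3
xdir now 3.1 share [-0.002 -0.008  0.427] rows>= 2.0 twist 0.000
((474.0, 51.9), (232.1, 170.9), 'long axis deg -86.3')
```

```bash

python3 -m handwheel '[[[0,-0.008,0.2,0],[0,-0.008,0.35,0],[0,-0.008,0.42,0],[0,-0.008,0.42,0],[0,-0.008,0.42,0]]]'
python3 -m handwheel '[[[0,0,0.01,0],[0,0,0.02,0],[0,0,0.02,0],[0,0,0.02,0]]]'
```

```text
time_s: 27.9
eef_pos: [0.4931, 0.1302, 0.062]
eef_rot: [0.0, 1.0, 0.027, 0.001]
wrist_force: [0.2, -0.2, -1.4]
opening: 0.643
grasp_force: 65.3
time_s: 28.4
eef_pos: [0.4919, 0.1308, 0.057]
eef_rot: [-0.0, 1.0, 0.027, 0.0]
wrist_force: [-0.5, 0.1, -2.4]
opening: 0.645
grasp_force: 65.3
```

```bash

python3 -m handwheel '[[[0,0,0.006,0],[0,0,0.006,0]]]'
python3 -m handwheel '[[[0,0,0,0],[0,0,0,0],[0,0,0,0],[0,0,0,0]]]' 70
python3 -m handwheel '[[[0,0,-0.1,0],[0,0,-0.3,0],[0,0,-0.6,0],[0,0,-0.9,0],[0,0,-0.9,0],[0,0,-0.9,0]]]'
python3 - <<'E'
from h import *
plan([530,-285,239],10)
E
```

```text
time_s: 28.65
eef_pos: [0.492, 0.1308, 0.0566]
eef_rot: [0.0, 1.0, 0.028, -0.0]
wrist_force: [-4.4, 1.0, 8.6]
opening: 0.639
grasp_force: 66.4
time_s: 29.15
eef_pos: [0.4919, 0.1307, 0.0556]
eef_rot: [-0.0, 1.0, 0.027, -0.0]
wrist_force: [0.2, 0.3, -0.6]
opening: 0.818
grasp_force: 0.0
time_s: 29.9
eef_pos: [0.4916, 0.1307, 0.2353]
eef_rot: [-0.0, 1.0, 0.027, -0.0]
wrist_force: [-0.9, 0.1, -0.2]
opening: 0.819
grasp_force: 0.0
xdir now 3.1 share [ 0.078  2.086 -0.018] rows>= 7.0 twist -0.080
```

Now back for the pack at (578.6,-359.4), with a re-look on the way.

```bash

python3 -m handwheel '[[[0.02,0.3,0,0],[0.04,0.6,0,0],[0.04,0.9,0,0],[0.04,0.99,0,0],[0.04,0.99,0,0]]]' 76
python3 -m handwheel '[[[0.02,0.3,0,0],[0.04,0.6,0,0],[0.04,0.9,0,-0.04],[0.04,0.99,0,-0.08],[0.04,0.99,0,-0.08]]]'
python3 -c "
from packs import *
packs(wrist()); plan([578.6,-359.4,100],9.8)
for n in('side','scene'):
  c=snap(n);W=cloud(c);h,s,v=cv2.split(hsv(c));print(n);blobs((abs(W[...,2]-.075)<.007)&(abs(W[...,0]-.47)<.1)&(abs(W[...,1]-.05)<.14),W,amin=100)"
```

```text
time_s: 30.52
eef_pos: [0.5099, -0.067, 0.234]
eef_rot: [-0.001, 1.0, 0.026, -0.001]
wrist_force: [0.8, 0.5, 0.5]
opening: 0.894
grasp_force: 0.0
time_s: 31.15
eef_pos: [0.5296, -0.263, 0.2346]
eef_rot: [-0.001, 0.996, 0.087, -0.001]
wrist_force: [-0.0, -0.4, -0.2]
opening: 0.886
grasp_force: 0.0
  px [503. 104.] 320 z med 0.045 p95 0.046 ((643.7, -508.1), (20.7, 17.9), 'long axis deg 25.2')
  px [480. 111.] 352 z med 0.045 p95 0.046 ((633.2, -486.5), (21.1, 20.2), 'long axis deg 26.7')
  px [351. 138.] 3837 z med 0.045 p95 0.046 ((578.3, -359.2), (84.2, 56.2), 'long axis deg 9.3')
  px [481. 135.] 322 z med 0.045 p95 0.047 ((609.4, -498.4), (20.8, 19.7), 'long axis deg 26.8')
  px [482. 157.] 301 z med 0.045 p95 0.046 ((585.7, -510.5), (21.1, 20.2), 'long axis deg 23.4')
  px [272. 236.] 2714 z med 0.044 p95 0.046 ((441.2, -295.2), (85.1, 56.0), 'long axis deg 15.8')
  px [458. 258.] 1257 z med 0.043 p95 0.052 ((457.0, -535.5), (126.7, 64.6), 'long axis deg -35.2')
xdir now 10.0 share [0.157 0.524 0.672] rows>= 3.0 twist 0.002
side
  px [251. 224.] 441 z med 0.074 p95 0.077 ((487.1, 132.4), (84.5, 58.0), 'long axis deg 3.2')
scene
  px [305. 184.] 527 z med 0.074 p95 0.079 ((491.3, 130.2), (87.1, 55.8), 'long axis deg 3.0')
```

```bash

python3 -m handwheel '[[[0.1,0.25,0.1,0],[0.155,0.523,0.3,0],[0.155,0.523,0.6,0.008],[0.155,0.523,0.67,0.008],[0.155,0.523,0.67,0.008]]]' 
python3 -m handwheel '[[[0,0,0.15,0],[0,0,0.3,0],[0,0,0.38,0],[0,0,0.38,0],[0,0,0.38,0]]]'
python3 -m handwheel '[[[0,0,0,0],[0,0,0,0],[0,0,0,0],[0,0,0,0],[0,0,0,0],[0,0,0,0]]]' 45
python3 -m handwheel '[[[0,0,-0.1,0],[0,0,-0.3,0],[0,0,-0.6,0],[0,0,-0.6,0],[0,0,-0.6,0]]]'
python3 - <<'E'
from h import *
plan([446.2,48,144],3.1)
E
```

```text
time_s: 31.92
eef_pos: [0.5782, -0.3594, 0.1013]
eef_rot: [-0.001, 0.997, 0.082, -0.001]
wrist_force: [-0.3, -0.5, 0.7]
opening: 0.889
grasp_force: 0.0
time_s: 32.55
eef_pos: [0.5795, -0.3622, 0.028]
eef_rot: [0.001, 0.997, 0.081, 0.001]
wrist_force: [-0.3, 0.3, 0.5]
opening: 0.888
grasp_force: 0.0
time_s: 33.3
eef_pos: [0.5793, -0.3623, 0.0277]
eef_rot: [0.001, 0.997, 0.081, 0.001]
wrist_force: [-0.4, 1.2, 6.7]
opening: 0.64
grasp_force: 65.9
time_s: 33.92
eef_pos: [0.5782, -0.3614, 0.1465]
eef_rot: [0.0, 0.997, 0.081, 0.0]
wrist_force: [0.2, 0.7, -2.1]
opening: 0.641
grasp_force: 65.2
xdir now 9.3 share [-0.319 -2.127  0.011] rows>= 7.0 twist 0.072
```

```bash

python3 -m handwheel '[[[-0.05,-0.3,0,0],[-0.1,-0.6,0,0],[-0.107,-0.71,0,0],[-0.107,-0.71,0,0],[-0.107,-0.71,0,0]]]'
python3 -m handwheel '[[[-0.05,-0.3,0,0],[-0.1,-0.6,0,0],[-0.107,-0.71,0,0],[-0.107,-0.71,0,0],[-0.107,-0.71,0,0]]]'
python3 -m handwheel '[[[-0.05,-0.3,0,0],[-0.1,-0.6,0,0],[-0.107,-0.71,0,0.07],[-0.107,-0.71,0,0.07],[-0.107,-0.71,0,0.07]]]'
python3 -c "
from h import *
plan([446.2,48,62],3.1)"
```

```text
time_s: 34.55
eef_pos: [0.5345, -0.2259, 0.1455]
eef_rot: [0.0, 0.997, 0.081, 0.0]
wrist_force: [0.1, -0.1, -0.7]
opening: 0.64
grasp_force: 65.1
time_s: 35.17
eef_pos: [0.4911, -0.0898, 0.1461]
eef_rot: [0.001, 0.997, 0.081, 0.001]
wrist_force: [-1.0, 0.2, -2.6]
opening: 0.642
grasp_force: 65.2
time_s: 35.8
eef_pos: [0.447, 0.0471, 0.146]
eef_rot: [0.0, 1.0, 0.029, 0.0]
wrist_force: [-0.2, 0.0, -0.9]
opening: 0.644
grasp_force: 65.1
xdir now 3.3 share [-0.004 -0.005  0.42 ] rows>= 2.0 twist 0.003
```

```bash

python3 -m handwheel '[[[0,-0.003,0.2,0],[0,-0.003,0.35,0],[0,-0.003,0.42,0],[0,-0.003,0.42,0],[0,-0.003,0.42,0]]]'
python3 -m handwheel '[[[0,0,0.01,0],[0,0,0.018,0],[0,0,0.018,0],[0,0,0.018,0]]]'
python3 -m handwheel '[[[0,0,0.007,0],[0,0,0.007,0],[0,0,0.007,0]]]'
```

```text
time_s: 36.42
eef_pos: [0.447, 0.0486, 0.0627]
eef_rot: [0.0, 1.0, 0.029, 0.001]
wrist_force: [0.1, -0.7, -0.3]
opening: 0.643
grasp_force: 65.1
time_s: 36.92
eef_pos: [0.4459, 0.0492, 0.0582]
eef_rot: [0.0, 1.0, 0.029, 0.0]
wrist_force: [0.5, -0.5, -1.4]
opening: 0.644
grasp_force: 65.1
time_s: 37.3
eef_pos: [0.446, 0.0492, 0.0576]
eef_rot: [0.0, 1.0, 0.029, -0.0]
wrist_force: [-5.4, 0.9, 9.9]
opening: 0.64
grasp_force: 66.4
```

Contact, so release and go for the third pack.

```bash

python3 -m handwheel '[[[0,0,0,0],[0,0,0,0],[0,0,0,0],[0,0,0,0]]]' 70
python3 -m handwheel '[[[0,0,-0.1,0],[0,0,-0.3,0],[0,0,-0.6,0],[0,0,-0.9,0],[0,0,-0.9,0],[0,0,-0.9,0]]]'
python3 -m handwheel '[[[-0.1,0.3,0,0],[-0.2,0.6,0,0],[-0.25,0.9,0,0],[-0.25,0.9,0,0],[-0.25,0.9,0,0]]]' 76
python3 -m handwheel '[[[-0.1,0.3,0,0],[-0.1,0.55,0,-0.05],[-0.1,0.55,0,-0.12],[-0.1,0.55,0,-0.14],[-0.1,0.55,0,-0.14]]]'
python3 -c "
from packs import *
packs(wrist()); plan([441.2,-295.2,100],15.7)
for n in('side','scene'):
  c=snap(n);W=cloud(c);h,s,v=cv2.split(hsv(c));print(n);blobs((abs(W[...,2]-.075)<.007)&(abs(W[...,0]-.47)<.1)&(abs(W[...,1]-.05)<.14),W,amin=100)"
```

```text
time_s: 37.8
eef_pos: [0.4458, 0.0491, 0.0566]
eef_rot: [-0.0, 1.0, 0.029, -0.0]
wrist_force: [-0.1, -0.5, -0.3]
opening: 0.821
grasp_force: 0.0
time_s: 38.55
eef_pos: [0.4456, 0.0492, 0.2363]
eef_rot: [-0.0, 1.0, 0.029, -0.0]
wrist_force: [-0.8, -1.0, 0.1]
opening: 0.82
grasp_force: 0.0
time_s: 39.17
eef_pos: [0.4054, -0.1329, 0.235]
eef_rot: [-0.001, 1.0, 0.028, -0.001]
wrist_force: [-0.0, 0.1, 0.0]
opening: 0.887
grasp_force: 0.0
time_s: 39.8
eef_pos: [0.393, -0.2428, 0.2362]
eef_rot: [-0.0, 0.991, 0.134, -0.0]
wrist_force: [0.4, -0.6, -0.3]
opening: 0.89
grasp_force: 0.0
  px [315. 137.] 3732 z med 0.045 p95 0.046 ((441.4, -294.9), (83.1, 56.1), 'long axis deg 15.6')
  px [493. 199.] 1286 z med 0.044 p95 0.053 ((426.1, -523.2), (115.6, 9.6), 'long axis deg 5.5')
  px [420. 221.] 535 z med 0.045 p95 0.054 ((376.8, -457.6), (60.0, 27.4), 'long axis deg -22.2')
  px [455. 284.] 525 z med 0.045 p95 0.054 ((315.3, -534.4), (72.3, 9.0), 'long axis deg 6.3')
xdir now 15.4 share [0.163 0.316 0.682] rows>= 3.0 twist -0.004
side
  px [275. 209.] 393 z med 0.074 p95 0.077 ((441.6, 50.4), (83.9, 61.9), 'long axis deg 2.8')
  px [251. 224.] 450 z med 0.074 p95 0.077 ((487.7, 132.3), (85.1, 62.0), 'long axis deg 4.1')
scene
  px [279. 166.] 490 z med 0.074 p95 0.079 ((446.6, 48.9), (87.9, 55.8), 'long axis deg 2.6')
  px [305. 184.] 530 z med 0.075 p95 0.079 ((491.1, 130.1), (87.6, 56.1), 'long axis deg 2.9')
```

```bash

python3 -m handwheel '[[[0.08,0.16,0.1,0],[0.163,0.316,0.3,0],[0.163,0.316,0.6,0],[0.163,0.316,0.68,0],[0.163,0.316,0.68,0]]]' 
python3 -m handwheel '[[[0,0,0.15,0],[0,0,0.3,0],[0,0,0.38,0],[0,0,0.38,0],[0,0,0.38,0]]]'
python3 -m handwheel '[[[0,0,0,0],[0,0,0,0],[0,0,0,0],[0,0,0,0],[0,0,0,0],[0,0,0,0]]]' 45
python3 -m handwheel '[[[0,0,-0.1,0],[0,0,-0.3,0],[0,0,-0.6,0],[0,0,-0.6,0],[0,0,-0.6,0]]]'
python3 - <<'E'
from h import *
plan([498,-31,144],3.1)
E
```

```text
time_s: 40.58
eef_pos: [0.4405, -0.296, 0.1004]
eef_rot: [-0.001, 0.991, 0.134, -0.001]
wrist_force: [-0.0, 0.1, 0.4]
opening: 0.89
grasp_force: 0.0
time_s: 41.2
eef_pos: [0.4419, -0.2977, 0.0264]
eef_rot: [0.001, 0.991, 0.134, 0.001]
wrist_force: [0.4, -0.4, -0.7]
opening: 0.887
grasp_force: 0.0
time_s: 41.95
eef_pos: [0.4417, -0.2976, 0.0262]
eef_rot: [0.001, 0.991, 0.134, 0.001]
wrist_force: [-0.9, 0.0, 6.4]
opening: 0.644
grasp_force: 65.0
time_s: 42.58
eef_pos: [0.4406, -0.2965, 0.1446]
eef_rot: [0.0, 0.991, 0.133, 0.0]
wrist_force: [0.3, 1.1, -1.3]
opening: 0.647
grasp_force: 64.1
xdir now 15.3 share [ 0.628 -1.204  0.003] rows>= 5.0 twist 0.142
```

```bash

python3 -m handwheel '[[[0.15,-0.3,0,0],[0.314,-0.602,0,0],[0.314,-0.602,0,0],[0.314,-0.602,0,0]]]'
python3 -m handwheel '[[[0.15,-0.3,0,0],[0.314,-0.602,0,0.07],[0.314,-0.602,0,0.142],[0.314,-0.602,0,0.142],[0.314,-0.602,0,0.142]]]'
python3 -c "
from h import *
plan([498,-31,61],3.1)"
```

```text
time_s: 43.08
eef_pos: [0.4689, -0.1632, 0.1434]
eef_rot: [-0.001, 0.991, 0.134, -0.001]
wrist_force: [-0.3, -0.1, -1.6]
opening: 0.645
grasp_force: 64.2
time_s: 43.7
eef_pos: [0.4982, -0.0329, 0.1443]
eef_rot: [0.0, 1.0, 0.028, -0.0]
wrist_force: [-0.7, -0.2, -0.5]
opening: 0.647
grasp_force: 64.4
xdir now 3.2 share [-0.    -0.01   0.417] rows>= 2.0 twist 0.001
```

```bash

python3 -m handwheel '[[[0,-0.006,0.2,0],[0,-0.006,0.35,0],[0,-0.006,0.42,0],[0,-0.006,0.42,0],[0,-0.006,0.42,0]]]'
python3 -m handwheel '[[[0,0,0.01,0],[0,0,0.018,0],[0,0,0.018,0],[0,0,0.018,0]]]'
python3 -m handwheel '[[[0,0,0.007,0],[0,0,0.007,0],[0,0,0.007,0]]]'
```

```text
time_s: 44.32
eef_pos: [0.4992, -0.0308, 0.0618]
eef_rot: [0.0, 1.0, 0.027, 0.001]
wrist_force: [0.8, -0.8, -1.2]
opening: 0.646
grasp_force: 64.4
time_s: 44.82
eef_pos: [0.4983, -0.0301, 0.0572]
eef_rot: [0.0, 1.0, 0.027, 0.0]
wrist_force: [-0.6, -0.1, -2.3]
opening: 0.642
grasp_force: 64.4
time_s: 45.2
eef_pos: [0.4984, -0.0301, 0.0562]
eef_rot: [0.0, 1.0, 0.027, 0.0]
wrist_force: [-2.3, 1.6, 5.6]
opening: 0.643
grasp_force: 65.0
```

```bash

python3 -m handwheel '[[[0,0,0,0],[0,0,0,0],[0,0,0,0],[0,0,0,0]]]' 68
python3 -m handwheel '[[[0,0,-0.1,0],[0,0,-0.3,0],[0,0,-0.6,0],[0,0,-0.9,0],[0,0,-0.9,0],[0,0,-0.9,0]]]'
python3 -m handwheel '[[[0.3,0,0,0],[0.6,-0.15,0,0],[0.7,-0.15,0,0],[0.7,-0.15,0,0],[0.7,-0.15,0,0]]]'
python3 - <<'E'
from packs import *
c=wrist('w3.png'); np.savez('w3.npz',**c); W=cloud(c); h,s,v=cv2.split(hsv(c)); 
print('orange');blobs((h>2)&(h<20)&(s>130)&(v>100)&(W[...,2]>.062)&(abs(W[...,1])<.1),W,amin=20)
print('red');blobs(((h<=3)|(h>175))&(s>170)&(v>100)&(W[...,2]<.03),W,amin=6)
print('grey base/hinge z>.01');blobs((s<40)&(W[...,2]>.016)&(W[...,2]<.04)&(W[...,0]>.6)&(abs(W[...,1])<.15),W,amin=30)
print('white');blobs((s<40)&(v>170)&(W[...,2]<.02)&(W[...,0]>.6),W,amin=100)
for n in('side','scene'):
  c=snap(n);W=cloud(c);print(n);blobs((abs(W[...,2]-.075)<.007)&(abs(W[...,0]-.47)<.1)&(abs(W[...,1]-.03)<.16),W,amin=100)
E
```

```text
time_s: 45.7
eef_pos: [0.4982, -0.0301, 0.0556]
eef_rot: [-0.0, 1.0, 0.027, -0.0]
wrist_force: [-0.1, 0.2, -1.3]
opening: 0.797
grasp_force: 0.0
time_s: 46.45
eef_pos: [0.4979, -0.03, 0.2354]
eef_rot: [-0.0, 1.0, 0.027, -0.0]
wrist_force: [-0.4, -0.1, -1.1]
opening: 0.793
grasp_force: 0.0
time_s: 47.08
eef_pos: [0.6348, 0.0074, 0.2338]
eef_rot: [-0.0, 1.0, 0.027, -0.002]
wrist_force: [-0.3, -0.5, 0.6]
opening: 0.793
grasp_force: 0.0
orange
  px [253. 110.] 301 z med 0.067 p95 0.069 ((698.8, 17.3), (18.6, 18.1), 'long axis deg 3.4')
red
  px [222. 125.] 98 z med 0.014 p95 0.016 ((676.6, 55.0), (17.3, 7.6), 'long axis deg 82.2')
  px [ 52. 256.] 73 z med 0.023 p95 0.025 ((487.5, 284.4), (16.1, 11.6), 'long axis deg -26.0')
grey base/hinge z>.01
  px [160.   1.] 50 z med 0.020 p95 0.022 ((800.0, 118.6), (32.3, 2.0), 'long axis deg -88.1')
  px [306.   8.] 1128 z med 0.021 p95 0.023 ((801.9, -23.7), (252.6, 5.2), 'long axis deg -89.9')
  px [293. 135.] 1072 z med 0.028 p95 0.030 ((669.5, -23.4), (76.2, 35.5), 'long axis deg 70.6')
white
  px [235. 129.] 2015 z med 0.009 p95 0.010 ((668.3, 38.5), (128.0, 47.6), 'long axis deg -4.9')
side
  px [265. 190.] 333 z med 0.074 p95 0.077 ((494.7, -28.0), (85.0, 59.9), 'long axis deg 2.1')
  px [275. 209.] 389 z med 0.074 p95 0.077 ((442.0, 50.9), (84.0, 61.3), 'long axis deg 2.0')
  px [251. 224.] 452 z med 0.074 p95 0.077 ((486.5, 131.1), (83.8, 63.7), 'long axis deg 2.1')
scene
  px [281. 164.] 333 z med 0.075 p95 0.079 ((446.9, 48.9), (86.1, 55.2), 'long axis deg 3.4')
  px [305. 184.] 529 z med 0.075 p95 0.078 ((491.8, 130.2), (89.0, 55.8), 'long axis deg 2.8')
  px [247. 186.] 211 z med 0.075 p95 0.079 ((525.1, -27.9), (54.0, 36.0), 'long axis deg -86.8')
```

View pics/w3.png

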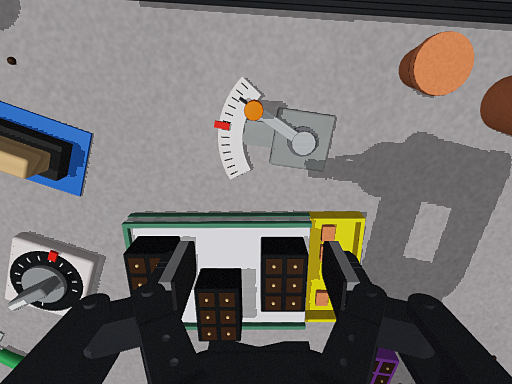

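Packs stand on the plate at (150,262), (218,305) and (284,275). The lever hub is at (304,143), the orange handle at (253,110), the black tip at about (243,102) and the red clip at (222,125). I'll measure the hinge and angles.

```bash
python3 - <<'E'
from h import *
c=dict(np.load('w3.npz')); W=cloud(c); h,s,v=cv2.split(hsv(c))
z=W[120:165,280:330,2]; print(np.round(z[::6,::6]*1000).astype(int))
m=(W[...,2]>.024)&(W[...,2]<.04)&(s<60)&(W[...,0]>.63)&(W[...,0]<.7)&(W[...,1]<.0)&(W[...,1]>-.1); m[:, :285]=0
blobs(m,W,amin=30)
q=(abs(W[...,2]-.014)<.004)&(s<60)&(v<170)&(W[...,0]>.6)&(W[...,0]<.74)&(W[...,1]<.03)&(W[...,1]>-.1)
print('base');blobs(q,W,amin=200)
hd=np.array([698.8,17.3])
mk=W[((h<=3)|(h>175))&(s>170)&(v>100)&(W[...,2]<.03)&(W[...,0]>.6)]*1000
for hi in ([661.5,-42.],):
    hi=np.array(hi); r=np.linalg.norm(mk[:,:2]-hi,axis=1); a=np.degrees(np.arctan2(*(mk[:,:2]-hi).T[::-1]))
    print('len',np.linalg.norm(hd-hi),'ang',np.degrees(np.arctan2(*(hd-hi)[::-1])),'mark r',r.min(),r.max(),'ang',np.median(a[r<np.percentile(r,40)]),np.median(a),a.min(),a.max())
save(cv2.resize(c['color'][60:190,190:350],(800,650))[:600],'w3c.png')
E
```

```text
[[25 13 13 14 13 12 13 13 12]
 [27 27 13 14 14 14 13 13 13]
 [28 26 27 25 29 19 12 13 14]
 [13 11 29 29 29 31 18 14 13]
 [13 12 30 29 29 30 19 13 11]
 [12 15 18 30 30 30 12 13  0]
 [13 13 12 12 13 13 13 12  0]
 [13 14 12 12 13 13 13 14 -1]]
  px [300. 140.] 564 z med 0.029 p95 0.031 ((664.4, -36.1), (41.2, 27.3), 'long axis deg 74.9')
base
  px [302. 139.] 2307 z med 0.013 p95 0.014 ((662.8, -42.6), (70.0, 69.8), 'long axis deg 84.9')
len 70.05554938761094 ang 57.82989946529143 mark r 89.59843218586609 106.84484105594872 ang 80.98441710605594 81.13256431980497 78.69578649533422 83.4511926523665
```

View pics/w3c.png

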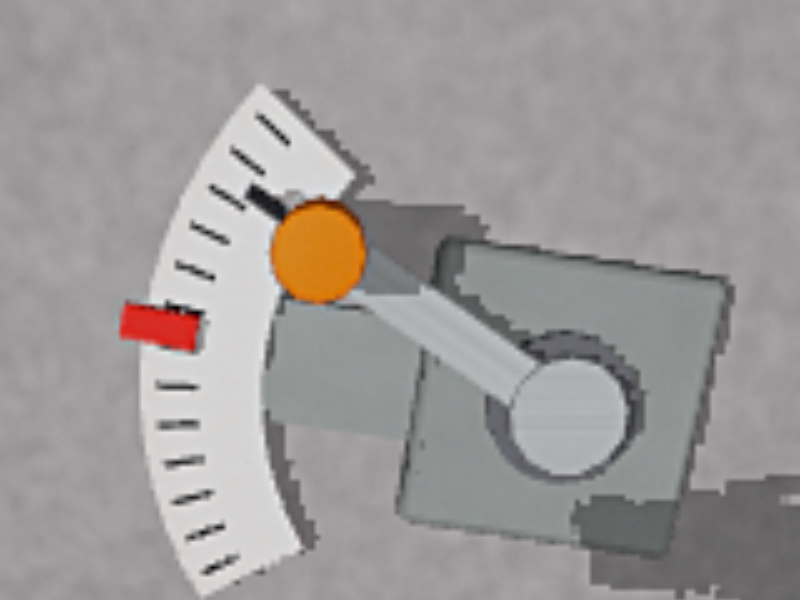

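The hinge is at (661.5,-42), the handle at 57.8° and the mark at 81.1°, so the lever has to swing +23.3°. I'll grip the post.

```bash
python3 -c "
from h import *
plan([698.8,17.3,130],58)"
```

```text
xdir now 3.1 share [ 0.32  -0.033  0.527] rows>= 2.0 twist -0.639
```

```bash

python3 -m handwheel '[[[0.15,-0.03,0,-0.1],[0.32,-0.033,0,-0.2],[0.32,-0.033,0.1,-0.32],[0.32,-0.033,0.25,-0.44],[0.32,-0.033,0.4,-0.54],[0.32,-0.033,0.527,-0.64],[0.32,-0.033,0.527,-0.64],[0.32,-0.033,0.527,-0.64]]]' 50
python3 -c "
from h import *
plan([698.8,17.3,45],58)"
```

```text
time_s: 48.22
eef_pos: [0.7004, 0.0173, 0.1319]
eef_rot: [0.001, 0.875, 0.484, 0.001]
wrist_force: [0.3, 0.1, 0.1]
opening: 0.586
grasp_force: 0.0
xdir now 58.0 share [-0.004 -0.008  0.435] rows>= 2.0 twist -0.000
```

```bash

python3 -m handwheel '[[[-0.004,-0.008,0.15,0],[-0.004,-0.008,0.3,0],[-0.004,-0.008,0.42,0],[-0.004,-0.008,0.42,0],[-0.004,-0.008,0.42,0]]]'
python3 -m handwheel '[[[0,0,0,0],[0,0,0,0],[0,0,0,0],[0,0,0,0],[0,0,0,0],[0,0,0,0],[0,0,0,0]]]' 8
python3 - <<'E'
from h import *
T=tool();print(T[:3,3].round(4));hi=np.array([661.5,-42]);p=T[:2,3]*1000
print('cur ang',np.degrees(np.arctan2(*(p-hi)[::-1])),np.linalg.norm(p-hi))
r=np.linalg.norm(p-hi)
Rm=T[:3,:3]
for d in (6,12,18,23.3):
    a=np.radians(d);q=R.from_euler('z',a).as_matrix()[:2,:2]@(p-hi)+hi
    print(d,(Rm.T@np.array([*(q-p),0])/200).round(4),'tw',round(-a/1.5,3))
E
```

```text
time_s: 48.85
eef_pos: [0.6992, 0.0176, 0.0478]
eef_rot: [0.001, 0.874, 0.486, 0.001]
wrist_force: [0.7, 0.4, 0.5]
opening: 0.584
grasp_force: 0.0
time_s: 49.72
eef_pos: [0.699, 0.0177, 0.0478]
eef_rot: [0.001, 0.874, 0.486, 0.001]
wrist_force: [-1.2, 0.5, 6.2]
opening: 0.215
grasp_force: 58.5
[0.699  0.0177 0.0478]
cur ang 57.82888270962628 70.484300330931
6 [-0.0017 -0.0368 -0.0001] tw -0.07
12 [-0.0073 -0.0733 -0.0001] tw -0.14
18 [-0.0167 -0.109  -0.0002] tw -0.209
23.3 [-0.028  -0.1396 -0.0003] tw -0.271
```

```bash

python3 -m handwheel '[[[-0.0005,-0.018,0,-0.035],[-0.0017,-0.037,0,-0.07],[-0.004,-0.055,0,-0.105],[-0.0073,-0.073,0,-0.14],[-0.012,-0.091,0,-0.175],[-0.0167,-0.109,0,-0.209],[-0.022,-0.125,0,-0.24],[-0.028,-0.14,0,-0.271],[-0.028,-0.14,0,-0.271],[-0.028,-0.14,0,-0.271]]]'
python3 - <<'E'
from h import *
T=tool();p=T[:2,3]*1000;hi=np.array([661.5,-42]);print('ang',np.degrees(np.arctan2(*(p-hi)[::-1])),np.linalg.norm(p-hi))
E
```

```text
time_s: 50.98
eef_pos: [0.672, 0.0274, 0.0478]
eef_rot: [0.001, 0.758, 0.652, 0.0]
wrist_force: [-2.5, -0.2, 6.9]
opening: 0.216
grasp_force: 58.8
ang 81.40611361966918 70.17040931403395
```

Release, lift and check from above at a retreat pose.

```bash

python3 -m handwheel '[[[0,0,0,0],[0,0,0,0],[0,0,0,0],[0,0,0,0]]]' 45
python3 -m handwheel '[[[0,0,-0.2,0],[0,0,-0.5,0],[0,0,-0.9,0],[0,0,-0.9,0],[-0.3,-0.1,-0.9,0],[-0.5,-0.1,-0.9,0],[-0.5,-0.1,-0.9,0],[-0.5,-0.1,-0.9,0]]]'
python3 - <<'E'
from h import *
c=wrist(); np.savez('w4.npz',**c); W=cloud(c); h,s,v=cv2.split(hsv(c)); print(tool()[:3,3])
print('orange');blobs((h>2)&(h<20)&(s>130)&(v>100)&(W[...,2]>.062)&(abs(W[...,1])<.1),W,amin=20)
m=((h<=3)|(h>175))&(s>170)&(v>100)&(W[...,2]<.03)&(W[...,0]>.6); mk=W[m]*1000
q=(abs(W[...,2]-.014)<.004)&(s<60)&(v<170)&(W[...,0]>.6)&(W[...,0]<.74)&(W[...,1]<.0)&(W[...,1]>-.1)
print('base');blobs(q,W,amin=200)
b=(v<60)&(W[...,2]<.03)&(abs(W[...,0]-.67)<.05)&(abs(W[...,1]-.045)<.02);print('tip px');blobs(b,W,amin=5)
hi=np.array([661.5,-42]); r=np.linalg.norm(mk[:,:2]-hi,axis=1);a=np.degrees(np.arctan2(*(mk[:,:2]-hi).T[::-1]));print('mark',r.min(),r.max(),np.median(a))
ys,xs=np.nonzero(m);u,w=int(xs.mean()),int(ys.mean());i=c['color'][max(0,w-60):w+90,max(0,u-60):u+140];save(cv2.resize(i,(800,600)),'w4c.png')
E
```

```text
time_s: 51.48
eef_pos: [0.6712, 0.0278, 0.046]
eef_rot: [-0.0, 0.758, 0.652, -0.0]
wrist_force: [-0.0, -0.5, 0.3]
opening: 0.528
grasp_force: 0.0
time_s: 52.48
eef_pos: [0.6365, -0.0677, 0.2255]
eef_rot: [-0.001, 0.758, 0.652, -0.0]
wrist_force: [0.3, 0.8, 0.3]
opening: 0.525
grasp_force: 0.0
[ 0.63662793 -0.0672407   0.22561467]
orange
  px [281.  74.] 348 z med 0.067 p95 0.069 ((672.3, 26.6), (18.5, 18.2), 'long axis deg 35.6')
base
  px [276. 139.] 2449 z med 0.013 p95 0.014 ((662.3, -42.5), (69.9, 69.2), 'long axis deg 84.5')
tip px
  px [278.  60.] 21 z med 0.026 p95 0.027 ((674.8, 42.5), (5.9, 3.1), 'long axis deg 80.0')
  px [314.  62.] 8 z med 0.010 p95 0.011 ((715.3, 36.2), (7.6, 0.7), 'long axis deg 54.6')
mark 89.44192881307862 107.33423962384295 81.15733326043885
```

View pics/w4c.png

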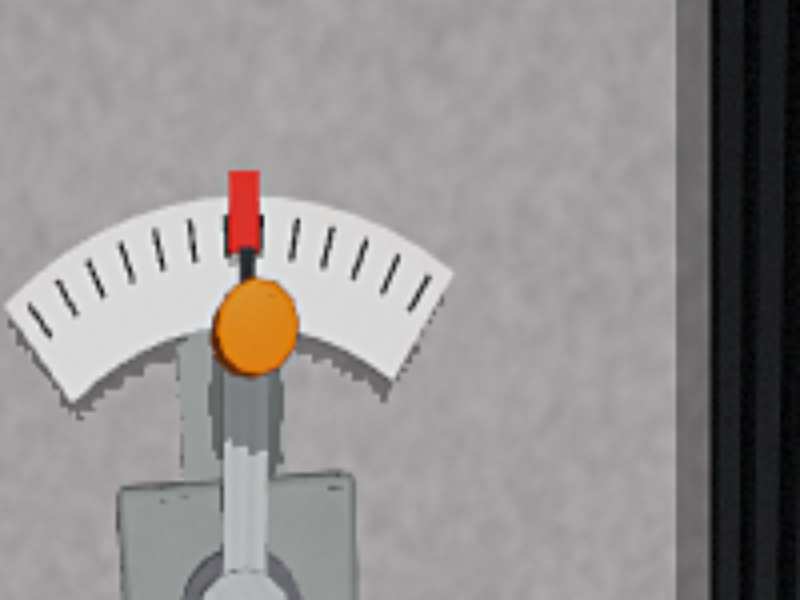

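The lever's black tip sits right at the red clip (245,250), at 81.05° against 81.16°. Next is the knob, starting with a close look.

```bash
python3 -c "
from h import *
plan([425,240,235],68)"
```

```text
xdir now 81.5 share [ 1.362 -1.275 -0.045] rows>= 6.0 twist 0.157
```

```bash

python3 -m handwheel '[[[0.3,-0.3,0,0],[0.68,-0.637,-0.04,0],[0.68,-0.637,-0.04,0],[0.68,-0.637,-0.04,0],[0.68,-0.637,-0.04,0]]]' 60
python3 -m handwheel '[[[0.3,-0.3,0,0],[0.68,-0.637,0,0],[0.68,-0.637,0,0.08],[0.68,-0.637,0,0.157],[0.68,-0.637,0,0.157],[0.68,-0.637,0,0.157]]]'
cat > knob.py <<'E'
from h import *
def knob(f=None):
    c=wrist(); W=cloud(c); h,s,v=cv2.split(hsv(c)); near=(abs(W[...,0]-.45)<.12)&(abs(W[...,1]-.29)<.12)
    print('housing');blobs(near&(abs(W[...,2]-.02)<.006)&(v>30),W,amin=500)
    m=near&(W[...,2]>.053)&(W[...,2]<.066);print('bar top');blobs(m,W,amin=50)
    w=m&(s<40)&(v>200);print('white line');blobs(w,W,amin=5)
    r=near&((h<=3)|(h>175))&(s>170)&(v>100);print('red');blobs(r,W,amin=8)
    if f:
        ys,xs=np.nonzero(m);u,w=int(xs.mean()),int(ys.mean());save(cv2.resize(c['color'][max(0,w-75):w+75,max(0,u-100):u+100],(800,600)),f)
    print('q',ctrl.get_obs()['q'].round(2))
E
python3 -c "
from knob import *
knob('k1.png')"
```

```text
time_s: 53.15
eef_pos: [0.5312, 0.0862, 0.2345]
eef_rot: [0.0, 0.757, 0.653, 0.0]
wrist_force: [-0.3, -0.1, -0.0]
opening: 0.702
grasp_force: 0.0
time_s: 53.9
eef_pos: [0.4262, 0.238, 0.2342]
eef_rot: [0.0, 0.829, 0.559, -0.0]
wrist_force: [0.3, 1.0, -0.7]
opening: 0.703
grasp_force: 0.0
housing
  px [250.  99.] 5951 z med 0.019 p95 0.021 ((442.7, 301.9), (112.1, 112.0), 'long axis deg 71.5')
bar top
  px [249. 109.] 739 z med 0.058 p95 0.060 ((442.7, 301.8), (55.8, 14.0), 'long axis deg -60.6')
white line
  px [239. 101.] 147 z med 0.059 p95 0.060 ((435.8, 314.1), (25.6, 5.6), 'long axis deg -61.0')
red
  px [293. 108.] 117 z med 0.023 p95 0.025 ((488.0, 283.7), (13.9, 10.0), 'long axis deg -21.7')
q [ 0.27 -0.01  1.83 -0.    1.33  0.65]
```

View pics/k1.png

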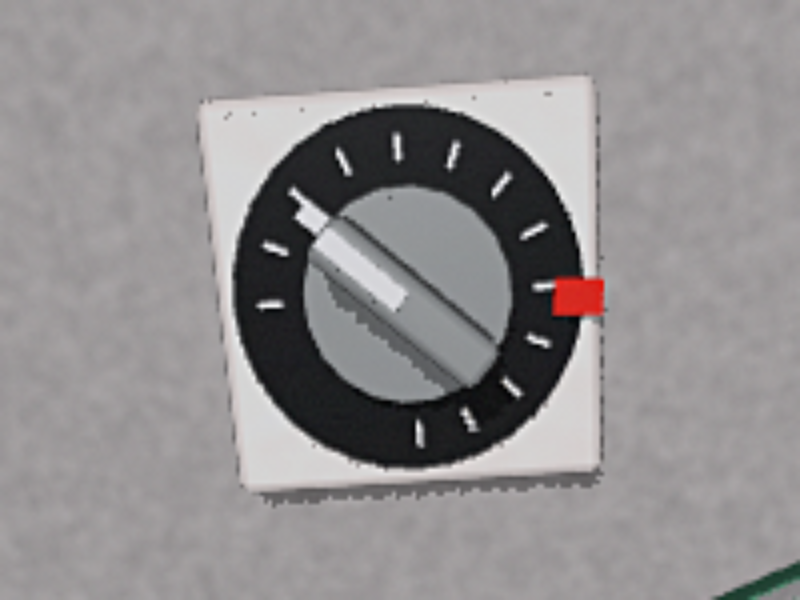

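The pointer is at 119.4° and the red mark at −21.8°, both about axis (442.7, 301.8), so the knob needs 141.2° clockwise. At (355,255) in the crop the white line is at upper left and the red clip at (578,297), which agrees.

```bash
python3 -c "
from h import *
plan([442.7,301.8,130],119.4)"
```

```text
xdir now 67.9 share [ 0.327 -0.043  0.521] rows>= 2.0 twist -0.599
```

```bash

python3 -m handwheel '[[[0.2,-0.02,0,-0.1],[0.327,-0.043,0.1,-0.2],[0.327,-0.043,0.2,-0.32],[0.327,-0.043,0.3,-0.44],[0.327,-0.043,0.4,-0.54],[0.327,-0.043,0.52,-0.6],[0.327,-0.043,0.52,-0.6],[0.327,-0.043,0.52,-0.6]]]' 40
python3 -c "
from h import *
plan([442.7,301.8,41],119.4);print(ctrl.get_obs()['q'].round(2))"
```

```text
time_s: 54.95
eef_pos: [0.4427, 0.3024, 0.131]
eef_rot: [0.0, 0.505, 0.863, 0.0]
wrist_force: [0.1, -0.0, 0.0]
opening: 0.466
grasp_force: 0.0
xdir now 119.4 share [-0.002 -0.002  0.45 ] rows>= 2.0 twist -0.000
[ 0.38  0.22  1.8   0.    1.12 -0.14]
```

```bash

python3 -m handwheel '[[[-0.002,-0.002,0.15,0],[-0.002,-0.002,0.3,0],[-0.002,-0.002,0.445,0],[-0.002,-0.002,0.445,0],[-0.002,-0.002,0.445,0]]]'
python3 -m handwheel '[[[0,0,0,0],[0,0,0,0],[0,0,0,0],[0,0,0,0],[0,0,0,0],[0,0,0,0],[0,0,0,0]]]' 3
python3 -m handwheel '[[[0,0,0,0.1],[0,0,0,0.2],[0,0,0,0.3],[0,0,0,0.4],[0,0,0,0.5],[0,0,0,0.6],[0,0,0,0.7],[0,0,0,0.8],[0,0,0,0.821],[0,0,0,0.821]]]'
python3 -m handwheel '[[[0,0,0,0.1],[0,0,0,0.2],[0,0,0,0.3],[0,0,0,0.4],[0,0,0,0.5],[0,0,0,0.6],[0,0,0,0.7],[0,0,0,0.8],[0,0,0,0.821],[0,0,0,0.821]]]'
python3 -c "
from h import *
plan([442.7,301.8,41],-21.8);print(ctrl.get_obs()['q'].round(2))"
```

```text
time_s: 55.58
eef_pos: [0.443, 0.3025, 0.043]
eef_rot: [0.001, 0.504, 0.864, 0.001]
wrist_force: [0.1, -0.1, 0.2]
opening: 0.466
grasp_force: 0.0
time_s: 56.45
eef_pos: [0.4417, 0.3019, 0.0431]
eef_rot: [0.0, 0.504, 0.864, -0.0]
wrist_force: [-5.7, -4.7, 11.3]
opening: 0.152
grasp_force: 59.4
time_s: 57.7
eef_pos: [0.4424, 0.3018, 0.0431]
eef_rot: [0.001, 0.91, 0.414, 0.0]
wrist_force: [-2.2, -5.1, 9.3]
opening: 0.147
grasp_force: 59.1
time_s: 58.95
eef_pos: [0.4425, 0.3011, 0.0431]
eef_rot: [0.001, 0.982, -0.187, 0.001]
wrist_force: [-2.1, -7.0, 9.4]
opening: 0.15
grasp_force: 59.4
xdir now -21.6 share [-0.    -0.004  0.01 ] rows>= 1.0 twist 0.002
[ 0.38  0.36  1.83 -0.    0.95  2.33]
```

```bash

python3 -m handwheel '[[[0,0,0,0],[0,0,0,0],[0,0,0,0],[0,0,0,0]]]' 40
python3 -m handwheel '[[[0,0,-0.2,0],[0,0,-0.5,0],[0,0,-0.95,0],[-0.2,0,-0.95,0],[-0.3,0,-0.95,0],[-0.3,0,-0.95,0],[-0.3,0,-0.95,0]]]'
python3 -c "
from knob import *
knob('k2.png')
for n in('scene','side'):
  c=snap(n);W=cloud(c);h,s,v=cv2.split(hsv(c));print(n)
  blobs((h>10)&(h<24)&(s>70)&(v>110)&(W[...,2]>.05)&(W[...,1]>.2),W,amin=20)
  blobs((abs(W[...,2]-.075)<.007)&(abs(W[...,0]-.47)<.1)&(abs(W[...,1]-.03)<.16),W,amin=60)
  blobs((h>2)&(h<14)&(s>130)&(v>120)&(W[...,2]<.04)&(abs(W[...,0]-.48)<.1)&(abs(W[...,1])<.2),W,amin=6)
  if n=='side': save(cv2.resize(c['color'],(800,600),interpolation=cv2.INTER_CUBIC),'end.png')
"
```

```text
time_s: 59.45
eef_pos: [0.4416, 0.3022, 0.0412]
eef_rot: [-0.0, 0.982, -0.187, -0.0]
wrist_force: [0.6, -0.8, 0.2]
opening: 0.47
grasp_force: 0.0
time_s: 60.32
eef_pos: [0.3857, 0.3237, 0.2297]
eef_rot: [0.001, 0.982, -0.187, -0.001]
wrist_force: [-0.9, 1.0, 0.8]
opening: 0.47
grasp_force: 0.0
housing
  px [253. 103.] 5362 z med 0.019 p95 0.021 ((442.7, 302.4), (112.1, 111.5), 'long axis deg -18.5')
bar top
  px [258. 112.] 760 z med 0.058 p95 0.060 ((442.9, 301.6), (55.0, 13.7), 'long axis deg -22.0')
white line
  px [258.  99.] 159 z med 0.059 p95 0.060 ((456.0, 296.6), (25.0, 5.1), 'long axis deg -21.5')
red
  px [259.  65.] 133 z med 0.024 p95 0.025 ((488.3, 283.7), (13.2, 9.8), 'long axis deg -21.8')
q [ 0.46  0.03  1.79 -0.    1.32  2.41]
scene
  px [361. 242.] 235 z med 0.065 p95 0.069 ((638.4, 296.3), (79.1, 23.2), 'long axis deg 70.7')
  px [279. 167.] 493 z med 0.075 p95 0.079 ((447.7, 48.8), (87.1, 55.8), 'long axis deg 3.1')
  px [248. 178.] 519 z med 0.075 p95 0.079 ((500.2, -30.2), (88.3, 56.0), 'long axis deg 3.4')
  px [305. 184.] 530 z med 0.075 p95 0.078 ((491.5, 130.3), (86.9, 56.0), 'long axis deg 3.0')
  px [231. 166.] 21 z med 0.011 p95 0.017 ((431.6, -99.2), (20.9, 9.4), 'long axis deg 12.4')
  px [226. 188.] 28 z med 0.012 p95 0.015 ((508.9, -95.6), (20.9, 13.3), 'long axis deg 1.2')
  px [225. 197.] 33 z med 0.012 p95 0.016 ((538.0, -93.3), (21.2, 13.7), 'long axis deg -0.8')
side
  px [175. 257.] 235 z med 0.065 p95 0.067 ((632.9, 298.9), (80.4, 25.0), 'long axis deg 73.9')
  px [243. 224.] 179 z med 0.074 p95 0.077 ((507.5, 147.6), (81.8, 46.0), 'long axis deg -44.1')
```

View pics/k2.png

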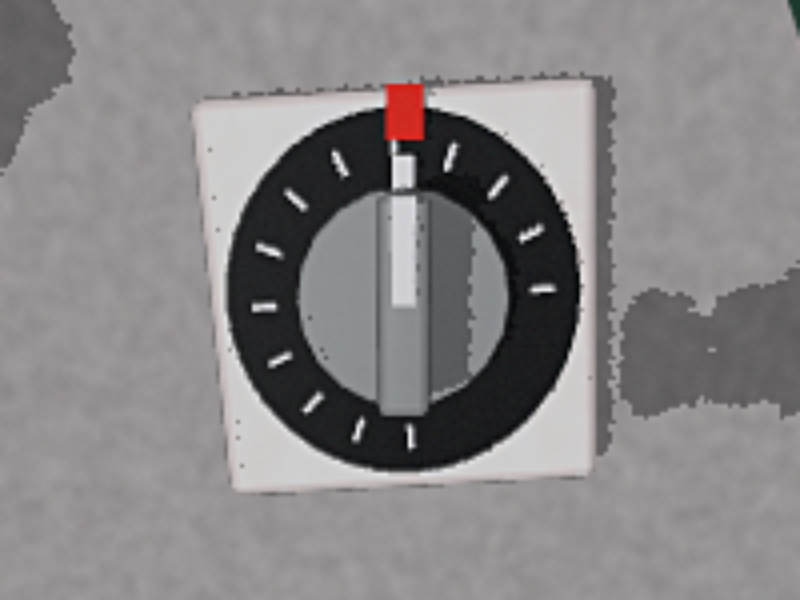

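View pics/end.png

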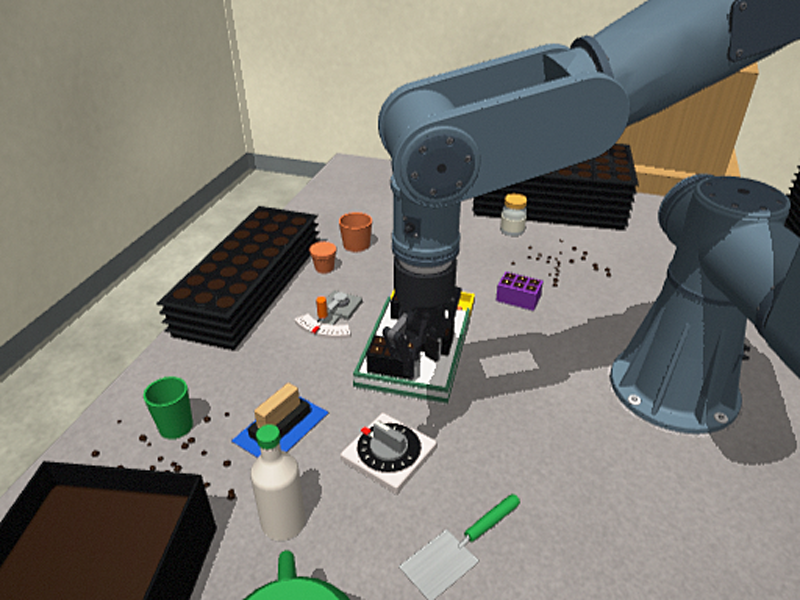

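The knob pointer at (403,170) points at the red clip (405,110). The scene view shows all packs level on the plate, three shards in the tray, and the scraper standing on its mat. Handing in.

```bash
python3 -c "
from bench import ctrl
print(ctrl.hand_in())"
```

```text
the job is handed in; nothing more can be done
None
```

The job is handed in after about 60 s of robot time: all three shards are in the catch tray, the scraper is standing on its mat, all three black packs are flat inside the rims, and the lever and then the knob are on their red marks; no verdict came back.

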